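# Set the preset thumbwheels and load the count

## Robot

A 6-joint arm with a two-finger parallel gripper is mounted at the origin on a cart in front of the work surface, level with it; the furniture and walls round the work are solid. World frame = base frame: x ahead of the robot, y to its left, z up, the work surface at z = 0. Lengths are in m, angles in rad, forces in N, time in s.
With the tool pointing down it reaches from about 0.35 to 0.975 m from the base axis. Payload 4.9 kg.
Tool frame: the origin (TCP) lies at the very end of the fingers, on their centre line; the grasp point (between the pads) lies 19 mm behind it; y points along the fingers, z is the direction in which the jaws open and shut, and the axes are right-handed (so a half turn about y gives the same grasp; the last joint's range is limited). The gripper opens to 85 mm and grips with 20 to 120 N. Pads are 22 mm wide; open, the fingers measure 114 mm over their backs; the gripper's body (76 mm by 85 mm) begins 54 mm behind the grasp point. The pads swing forward as they close: fully open they stand 13 mm farther back than shut.
Start: joints at [1.111, 0.053, 1.613, -0, 1.476, -0.119], TCP at [0.209, 0.589, 0.231] pointing down, gripper open.
Joint ranges: [-3.01, 3.01], [-1.01, 2.22], [0.06, 2.58], [-1.02, 4.17], [0.09, 2.62], [-3.14, 3.14]. Speed limits (rad/s): [2.57, 2.57, 3.14, 3.14, 3.14, 3.14].

## Interface

Orientations are given as a rotation vector (axis times angle).
In Python, from station import ctrl gives the robot as it stands.
- The arm moves only by the tool arm_command, never from a script. Its argument "steps" is a list of rows, each a list of 3 entries, a list of its own where there are three numbers: the shift along the tool's x, y, z in m, then the turn, a rotation vector about the tool's x, y, z in degrees, then the opening, from 0 (shut) to 1 (fully open). In form: [[[dx, dy, dz], [ax, ay, az], gripper], ...]. A call has 1 to 5 rows; each row is the pose to reach, as a shift and turn from the pose measured when the call began, along the tool's axes at that moment; what a row does not reach only later rows make up. A row lasts 1/10 s, in which the tool goes at most 50 mm and 8.59 degrees, less where a joint would pass 70% of its speed; a pose out of reach is approached as far as the arm can. A call with a gripper value outside its range is refused whole. The fingers move at their own pace and stop on an object; "force" is the grip in N (left out, the last holds). Time passes only in rows, so rows that repeat a pose let the fingers close. It gives the time, the measured TCP pose, the force and the opening at its end, in the units of the state.
- ctrl.get_obs(): the state, without advancing time (a new reading comes with each control period).
- ctrl.get_image(name): name is "scene" or "top"; returns a dict with "img" (420x560x3 uint8, red, green, blue), "camera_matrix" (3x3 intrinsics, pixels), "k1" (the pictures are not rectified: a ray, as slopes to the right and down, at radius r is drawn at 1 + k1 r^2 times it, then the intrinsics apply), "world_from_camera" (4x4, takes a point from camera to world coordinates). Camera axes: x right, y up, looking along -z (the intrinsics and any distortion apply to the point x, -y, -z); pixel columns grow to the right and rows downward; lengths in m; the calibration is good to about 2 mm. A picture is of the moment at which its call begins. There is no depth.
- ctrl.finish_job(): hands the job in, once; it reports no verdict.
Trained networks look in a picture, given as the dict that the camera call returned (one of the last four; its "shot" number tells which), for a name from the list of things; names that differ only in an ending like _2 or _b are one class to them, and where a whole thing is asked for, a point or a joint stands for the part that bears it (a point fixed in the world has none). Each returns a list of dicts, best first, with "confidence" (0 to 1); they miss things now and then, are a little off and sometimes report something else, mostly with a low value. They report only what shows in the picture. A call takes as long as a camera call.
- ctrl.boxes_of(picture, name): "position" ([row, column] in pixels, amid what is visible of it).
The state is a dict: "t": time; "q": joint angles; "dq": joint speeds; "effort": joint torques, N m; "tool_pos": TCP position; "tool_rot": TCP orientation; "contact_force": force on the tool from outside, world axes, zero at the start; "wrist_torque": the same for the moment, N m; "opening": finger opening in m.
Only numpy, scipy, OpenCV 4.12 (cv2) and the standard library are available. Lean on these libraries where they do the work, as an engineer would, in place of code of your own. Each camera call takes 0.05 s, during which the arm holds its last target.

## Task

Set the three push-to-turn thumbwheels of the grey preset selector on the desk so that they show 4, 7, 2 from left to right as seen from the robot: press a wheel gently into its spring to free it, roll it while pressed, and let it come up so that it locks on its digit. When all three show the code, press the round load key on the selector's right down and let it go. Use a light touch (a push of more than about 20 N damages the selector), do not press the key before the code is set, and leave the timer, dish, cup and pen around it where they are.

Things in the scene. Friction and masses are not known exactly. Their poses are not given: they have to be found in the camera images.
- selector: grey preset selector, fixed to the desk; origin on the desk under the middle wheel's axle, x from its front (robot side) to its back, y to its left, z up. Housing x -60 to +60, y -126 to +78 mm, flat deck 50 mm high. Three white thumbwheels stand half out of it in a row along y, pitch 44 mm: radius 22, width 26 mm, axles along y, black digits on the left half, rubber ridges on the right
- mark_middle (a point): white mark on the middle module's left cheek, at the top of the cheek (nominally 60 mm above the desk, 16 mm below the rim top; the cheeks stand at the module's own height too). The digit on top of the wheel, between the marks of its two black cheeks, is the digit set
- axle_middle (a point): nominal middle axle, 54 mm above the desk; the outer two are alike. Wheels are sprung straight up: 4 N at rest, 1 N more per mm, hard stop 7 mm down (11 N). A tooth locks a wheel at rest; from 4 mm down (8 N) it is free and needs under 1 N at the rim, so a closed fingertip pressed on top and drawn along x rolls it without slip. Let up within 0.3 digit of a digit, it centres and locks (halfway it may hang)
- mid_left (a point): nominal rim top of the left wheel, on the wheel's mid-plane straight above its axle (selector y = +44 mm, 76 mm above the desk). The point is fixed to the housing; each wheel module sits at its own unmeasured height in its slot, so the real rim top lies anywhere from 8 mm below to 8 mm above it: find it by touch. Selector axes
- mid_middle (a point): nominal rim top of the middle wheel, on the wheel's mid-plane straight above its axle (selector y = 0, 76 mm above the desk). The point is fixed to the housing; each wheel module sits at its own unmeasured height in its slot, so the real rim top lies anywhere from 8 mm below to 8 mm above it: find it by touch. Selector axes
- mid_right (a point): nominal rim top of the right wheel, on the wheel's mid-plane straight above its axle (selector y = -44 mm, 76 mm above the desk). The point is fixed to the housing; each wheel module sits at its own unmeasured height in its slot, so the real rim top lies anywhere from 8 mm below to 8 mm above it: find it by touch. Selector axes
- wheel_left (a joint): angle of the left wheel, rad: digit k on top at k x 0.6283. Grows when the top of the rim moves towards selector +x (away from the front), 1 digit per 13.8 mm of rim travel. Stops just below 0 and just above 9 (-0.12 to 5.77), so it cannot pass from 9 to 0. Let up it is locked on a whole digit with 0.06 rad of play; at the start it may stand stuck between two digits
- wheel_middle (a joint): angle of the middle wheel, rad: digit k on top at k x 0.6283. Grows when the top of the rim moves towards selector +x (away from the front), 1 digit per 13.8 mm of rim travel. Stops just below 0 and just above 9 (-0.12 to 5.77), so it cannot pass from 9 to 0. Let up it is locked on a whole digit with 0.06 rad of play; at the start it may stand stuck between two digits
- wheel_right (a joint): angle of the right wheel, rad: digit k on top at k x 0.6283. Grows when the top of the rim moves towards selector +x (away from the front), 1 digit per 13.8 mm of rim travel. Stops just below 0 and just above 9 (-0.12 to 5.77), so it cannot pass from 9 to 0. Let up it is locked on a whole digit with 0.06 rad of play; at the start it may stand stuck between two digits
- key_mid (a point): centre of the top face of the round grey load key when it is up, 26 mm across, 74 mm above the desk at selector x = 0, y = -98 mm; it moves straight down. Selector axes
- load_key (a joint): travel of the load key in m: 0 up, 0.008 at its hard stop; spring from 2.4 N at the start to 8 N at the stop; counts as pressed from 0.004 (5.2 N); springs back
- bench_timer: loose white bench timer, 62x62x19 mm, standing left of the selector; origin at the centre of its underside
- dish: loose round dish with lid, 60 mm across and 14 mm high, to the right of the selector near its front; origin at the centre of its underside
- sample_cup: loose white sample cup with yellow lid, 49 mm across and 60 mm high, to the right of the selector near its back; origin at the centre of its underside
- pen: loose ballpoint pen, 145 mm long and 11 mm thick, lying along y in front of the selector; origin at the centre of its underside

How it is judged:
By the outcome, as a careful person would: the job done as asked, in the order asked, and still so for the second after the job is handed in, with the robot touching nothing.
It also fails if it takes over 61 s, if anything falls off the work surface, if the arm or the gripper's body presses on something with over 40 N, if the wrist force passes 120 N, or if a joint passes its speed limit or range.

## Working session

There is one attempt and no reset: what is moved stays moved. The work goes in short steps, Python scripts to look and compute and a tool call to move; the robot and the scene stay as the last step left them, time stands still between calls to the robot, and variables do not carry over. Pictures are saved under pics/ and viewed, and the job is handed in when it is done.

Besides the shell and the picture viewer there is one more tool, called in YAML: its name, and indented under it one key for each argument. arm_command: Moves the arm, as the interface text tells. Its arguments: {"type":"object","properties":{"steps":{"type":"array"},"force":{"type":"number"}},"required":["steps"]}

```bash
mkdir -p pics; ls; cat > h.py <<'E'
import numpy as np, cv2
from station import ctrl
def save(p,name,crop=None,scale=1):
    im=np.array(p["img"])[:,:,::-1]
    if crop: r0,r1,c0,c1=crop; im=im[r0:r1,c0:c1]
    if scale!=1: im=cv2.resize(im,None,fx=scale,fy=scale,interpolation=cv2.INTER_CUBIC)
    cv2.imwrite("pics/"+name,im)
def project(p,X):
    T=np.linalg.inv(np.array(p["world_from_camera"]));X=np.atleast_2d(X)
    c=X@T[:3,:3].T+T[:3,3]; s=np.c_[c[:,0]/-c[:,2],-c[:,1]/-c[:,2]]
    r2=(s**2).sum(1,keepdims=True); s=s*(1+p["k1"]*r2); K=np.array(p["camera_matrix"])
    return np.c_[K[1,1]*s[:,1]+K[1,2],K[0,0]*s[:,0]+K[0,2]]
def at_z(p,rc,z):
    K=np.array(p["camera_matrix"]);d=np.array([(rc[1]-K[0,2])/K[0,0],(rc[0]-K[1,2])/K[1,1]]);s=d.copy()
    for _ in range(30): s=d/(1+p["k1"]*(s@s))
    T=np.array(p["world_from_camera"]);v=T[:3,:3]@np.array([s[0],-s[1],-1]);o=T[:3,3]
    return o+v*(z-o[2])/v[2]
E
python3 - <<'E'
from h import *
o=ctrl.get_obs();print({k:np.round(v,4) for k,v in o.items()})
for n in("scene","top"):
    p=ctrl.get_image(n);save(p,n+"0.png");print(n,p["k1"],np.round(p["world_from_camera"],3).tolist(),p["camera_matrix"])
    for t,z in(("selector",.05),("mark_middle",.06),("mid_left",.076),("mid_middle",.076),("mid_right",.076),("key_mid",.074),("wheel_left",.076),("wheel_middle",.076),("bench_timer",.02),("dish",.014),("sample_cup",.06),("pen",.011)):
        for b in ctrl.boxes_of(p,t)[:3]: print(t,round(b["confidence"],2),np.round(b["position"],1),np.round(at_z(p,b["position"],z),4))
E
```

```text
pics
{'t': np.float64(0.0), 'q': array([ 1.111 ,  0.0533,  1.6143,  0.    ,  1.476 , -0.119 ]), 'dq': array([ 0.0018,  0.0023,  0.0011,  0.0021, -0.0015,  0.    ]), 'effort': array([ 2.00000e-04, -3.93675e+01, -3.70177e+01, -0.00000e+00,
        7.00000e-03, -0.00000e+00]), 'tool_pos': array([0.2086, 0.5885, 0.2301]), 'tool_rot': array([-1.5562,  0.268 , -0.267 ]), 'contact_force': array([ 0.5122,  0.0256, -0.912 ]), 'wrist_torque': array([ 0.0366, -0.071 , -0.0835]), 'opening': np.float64(0.0851)}
scene 0.033799692910932315 [[0.625, 0.548, -0.556, 0.033], [-0.78, 0.427, -0.457, -0.465], [-0.013, 0.719, 0.695, 0.674], [0.0, 0.0, 0.0, 1.0]] [[444.65523434   0.         275.47822567]
 [  0.         444.65523434 203.70024542]
 [  0.           0.           1.        ]]
selector 0.83 [212.4 249.3] [ 0.4808 -0.0298  0.05  ]
mark_middle 0.76 [207.8 251.6] [ 0.4861 -0.0319  0.06  ]
mid_left 0.6 [211.5 251.7] [ 0.4668 -0.05    0.076 ]
mid_middle 0.87 [210.6 249.3] [ 0.4658 -0.0448  0.076 ]
mid_right 0.59 [208.2 251.9] [ 0.4738 -0.0444  0.076 ]
key_mid 0.87 [210.6 252.1] [ 0.4706 -0.0476  0.074
[... 894 characters left out ...]
8 -0.0143  0.076 ]
mid_right 0.6 [215.8 263.3] [ 0.5043 -0.0137  0.076 ]
key_mid 0.64 [216.4 259.3] [ 0.5029 -0.0046  0.074 ]
wheel_left 0.66 [224.3 233.3] [0.4844 0.0531 0.076 ]
wheel_left 0.25 [214.9 257.8] [ 0.5061 -0.0013  0.076 ]
wheel_middle 0.58 [216.3 253.6] [0.5029 0.008  0.076 ]
bench_timer 0.93 [239.8 199.8] [0.4468 0.1395 0.02  ]
dish 0.97 [211.1 328.9] [ 0.5193 -0.1681  0.014 ]
dish 0.28 [207.8 293.5] [ 0.5262 -0.0831  0.014 ]
dish 0.24 [215.2 255.4] [0.5073 0.008  0.014 ]
sample_cup 0.71 [215.1 261.4] [ 0.5063 -0.0086  0.06  ]
sample_cup 0.56 [177.8 319.9] [ 0.5933 -0.1412  0.06  ]
pen 0.73 [254.9 260.7] [ 0.4125 -0.0059  0.011 ]
pen 0.37 [214.2 260.6] [ 0.51   -0.0043  0.011 ]
```

```bash
python3 - <<'E'
from h import *
for n,c in(("scene",(150,280,160,360)),("top",(150,280,170,370))):
    p=ctrl.get_image(n);save(p,n+"1.png",c,4)
E
```

```text
(no output)
```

View pics/scene0.png

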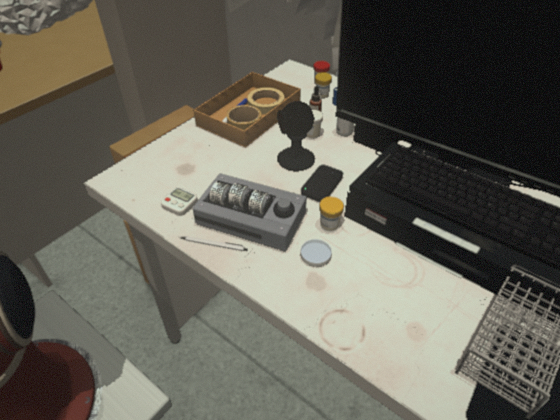

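View pics/scene1.png

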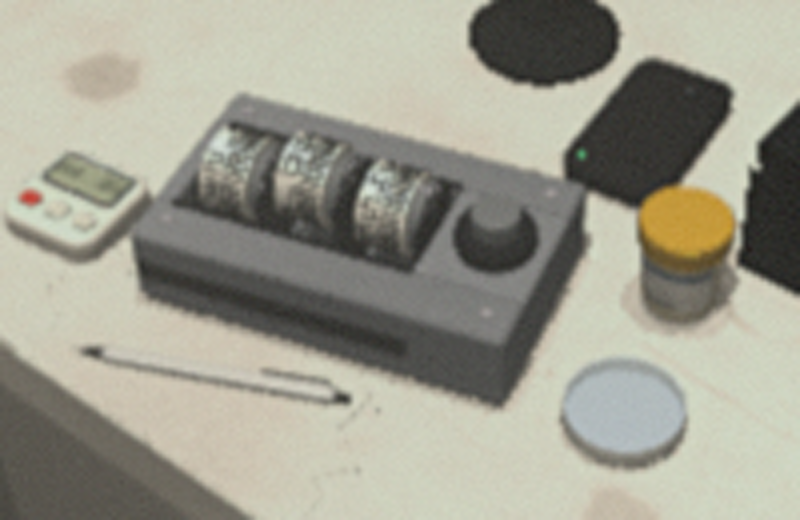

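View pics/top1.png

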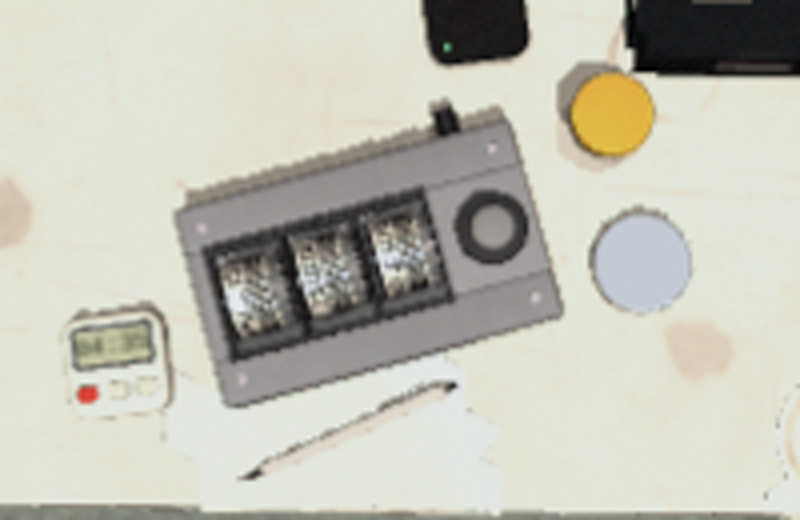

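The top view shows the selector rotated about 15° on the desk, with housing corners near (182,208), (232,405), (562,315) and (510,120) in the 4x crop. Next I'll average frames and fit its pose.

```bash
cat > fit.py <<'E'
from h import *
import pickle
from scipy.optimize import least_squares
P={}
for n in("scene","top"):
    ims=[]
    for i in range(10):
        p=ctrl.get_image(n);ims.append(np.array(p["img"],float))
    p["avg"]=np.mean(ims,0);P[n]=p
pickle.dump({n:{k:v for k,v in P[n].items()} for n in P},open("avg.pkl","wb"))
print(ctrl.get_obs()["t"])
for n,c in(("scene",(175,225,200,290)),("top",(190,250,215,310))):
    a=P[n]["avg"][c[0]:c[1],c[2]:c[3],::-1]
    a=np.clip((a-a.min())/(a.max()-a.min())*255,0,255).astype(np.uint8)
    cv2.imwrite(f"pics/{n}_avg.png",cv2.resize(a,None,fx=8,fy=8,interpolation=cv2.INTER_LANCZOS4))
E
python3 fit.py
```

```text
2.4
```

View pics/scene_avg.png

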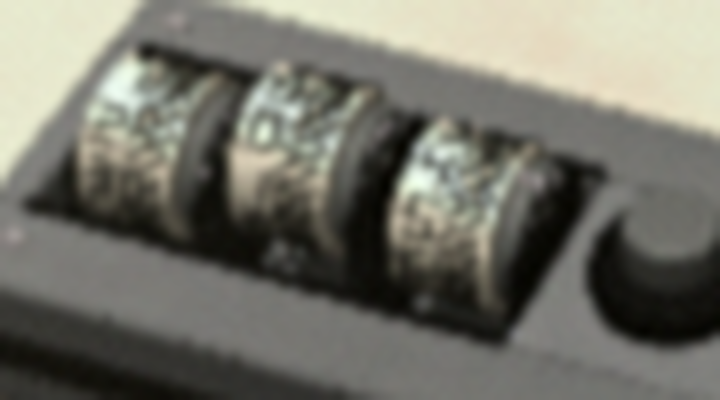

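View pics/top_avg.png

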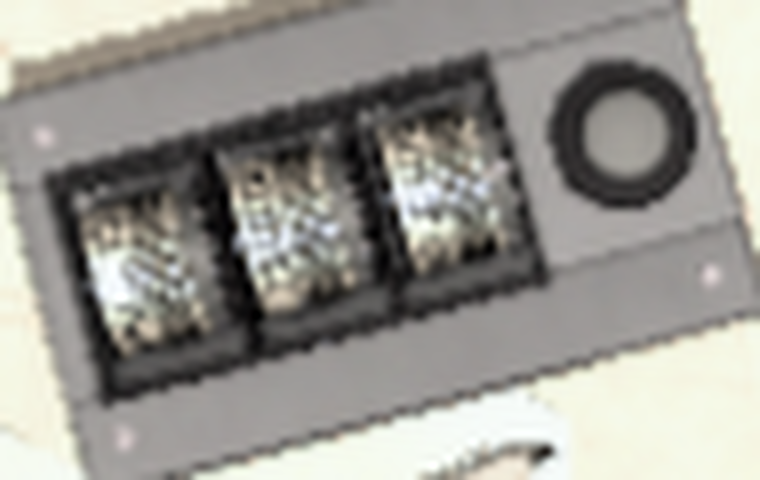

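```bash
cat > pose.py <<'E'
from h import *
import pickle
from scipy.optimize import least_squares
P=pickle.load(open("avg.pkl","rb"));p=P["top"];s=P["scene"]
f=lambda x,y,c0=170,r0=150:[(y+.5)/4-.5+r0,(x+.5)/4-.5+c0]
top=[f(178,210),f(230,406),f(563,317),f(508,121),f(491,227)]
sc=[f(140,238,160),f(505,345,160),f(583,185,160),f(240,95,160)]
L=np.array([[60,78,50],[-60,78,50],[-60,-126,50],[60,-126,50],[0,-98,74]])/1e3
L2=np.array([[-60,78,50],[-60,-126,50],[60,-126,50],[60,78,50]])/1e3
def W(v,L):
    c,s_=np.cos(v[2]),np.sin(v[2]);return np.c_[v[0]+c*L[:,0]-s_*L[:,1],v[1]+s_*L[:,0]+c*L[:,1],L[:,2]]
def r(v): return np.r_[(project(p,W(v,L))-top).ravel(),(project(s,W(v,L2))-sc).ravel()]
def rt(v): return (project(p,W(v,L))-top).ravel()
def rs(v): return (project(s,W(v,L2))-sc).ravel()
if __name__=="__main__":
  for g in(r,rt,rs):
    q=least_squares(g,[.5,0,.2]);print(np.round(q.x,4),np.degrees(q.x[2]).round(2));print(np.round(g(q.x).reshape(-1,2),1).tolist())
E
python3 pose.py
```

```text
[0.4989 0.0127 0.2837] 16.25
[[0.2, -1.1], [1.5, -0.6], [-0.1, 1.7], [-1.1, 1.3], [-0.0, 1.3], [-1.5, -3.3], [-0.1, 0.2], [-0.6, 2.0], [-1.5, -0.4]]
[0.4994 0.014  0.2771] 15.88
[[-0.2, -1.6], [1.1, -1.4], [0.1, 1.1], [-1.0, 1.0], [0.0, 0.8]]
[0.4977 0.0108 0.2913] 16.69
[[-0.5, -3.0], [0.5, 1.0], [-0.2, 2.4], [-0.8, -0.5]]
```

```bash
cat > ov.py <<'E'
from pose import *
import sys
v=[float(a) for a in sys.argv[1:4]]
out=[]
for n,c in(("top",(165,260,205,320)),("scene",(165,255,190,310))):
    a=np.clip(P[n]["avg"],0,255).astype(np.uint8)[c[0]:c[1],c[2]:c[3],::-1]
    k=6;a=cv2.resize(a,None,fx=k,fy=k,interpolation=cv2.INTER_CUBIC)
    def line(Q,col):
        q=project(P[n],W(v,np.array(Q)/1e3));q=np.array([((q[:,1]-c[2]+.5)*k-.5),((q[:,0]-c[0]+.5)*k-.5)]).T
        cv2.polylines(a,[np.round(q).astype(int)],False,col,1)
    line([[60,78,50],[-60,78,50],[-60,-126,50],[60,-126,50],[60,78,50]],(0,0,255))
    t=np.linspace(0,2*np.pi,40)
    line(np.c_[13*np.cos(t),-98+13*np.sin(t),74+0*t],(0,255,0))
    t=np.linspace(-1.4,1.4,30)
    for y in(44,0,-44):
        for d in(-13,13): line(np.c_[22*np.sin(t),y+d+0*t,54+22*np.cos(t)],(255,0,0))
    cv2.imwrite(f"pics/ov_{n}_{sys.argv[4]}.png",a)
E
python3 ov.py .4989 .0127 .2837 a
```

```text
(no output)
```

View pics/ov_top_a.png

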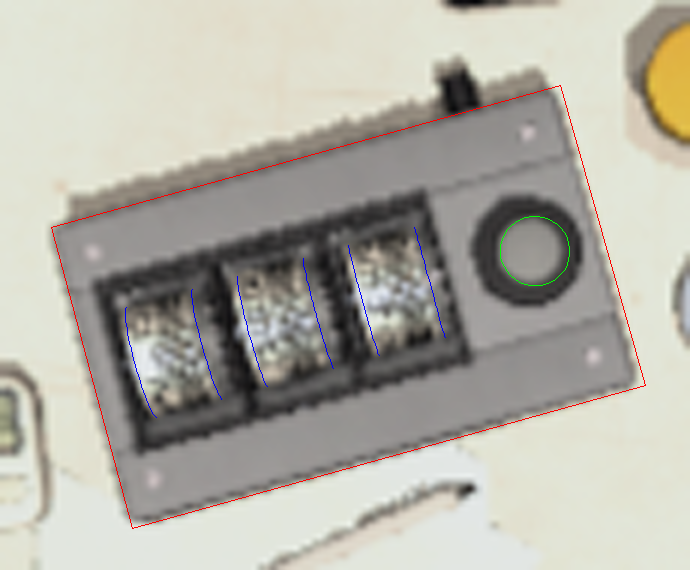

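View pics/ov_scene_a.png

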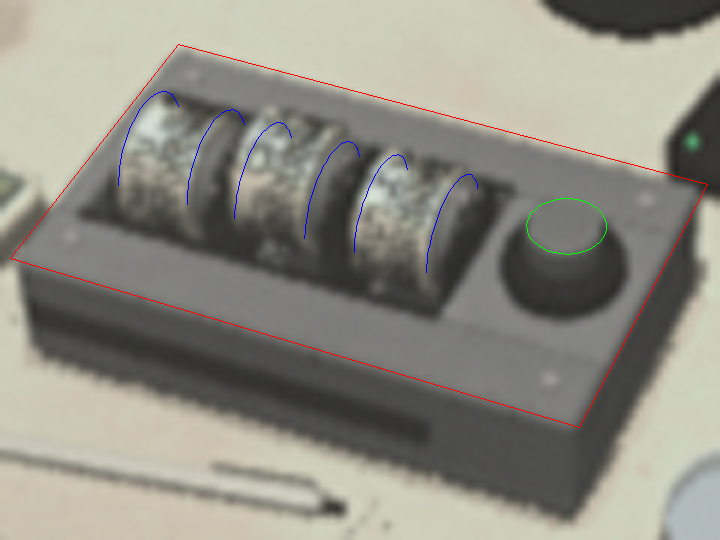

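```bash
cat > unw.py <<'E'
from pose import *
import sys
def unwrap(p,img,v,yc,h,step=.25,A=80):
    # rows: phi from +A (back) to -A (front), cols y +13..-13
    ph=np.radians(np.linspace(A,-A,int(2*A/ .5)+1)); ys=np.arange(13,-13.01,-step)
    PH,Y=np.meshgrid(ph,ys,indexing="ij")
    X=np.c_[22*np.sin(PH).ravel(),(yc+Y).ravel(),(54+h+22*np.cos(PH)).ravel()]/1e3
    q=project(p,W(v,X)).astype(np.float32)
    return cv2.remap(img.astype(np.float32),q[:,1].reshape(PH.shape),q[:,0].reshape(PH.shape),cv2.INTER_CUBIC)
if __name__=="__main__":
    v=[.4989,.0130,.2837]
    rows=[]
    for n in("scene","top"):
        r=[]
        for yc,h in((44,-4),(0,3),(-44,1)):
            u=unwrap(P[n],P[n]["avg"].mean(2),v,yc,h)
            lo,hi=np.percentile(u,[2,98]);u=np.clip((u-lo)/(hi-lo)*255,0,255)
            u=cv2.resize(u,(240,560))
            for a in range(-72,73,36): # tick at multiples of 36deg
                yy=int(560*(80-a)/160);u[yy-1:yy+1,:12]=0;u[yy-1:yy+1,-12:]=255
            r+=[u,np.zeros((560,20))]
        cv2.imwrite(f"pics/unw_{n}.png",np.hstack(r))
E
python3 unw.py
```

```text
[ WARN:0@0.847] global loadsave.cpp:1063 imwrite_ Unsupported depth image for selected encoder is fallbacked to CV_8U.
```

View pics/unw_scene.png

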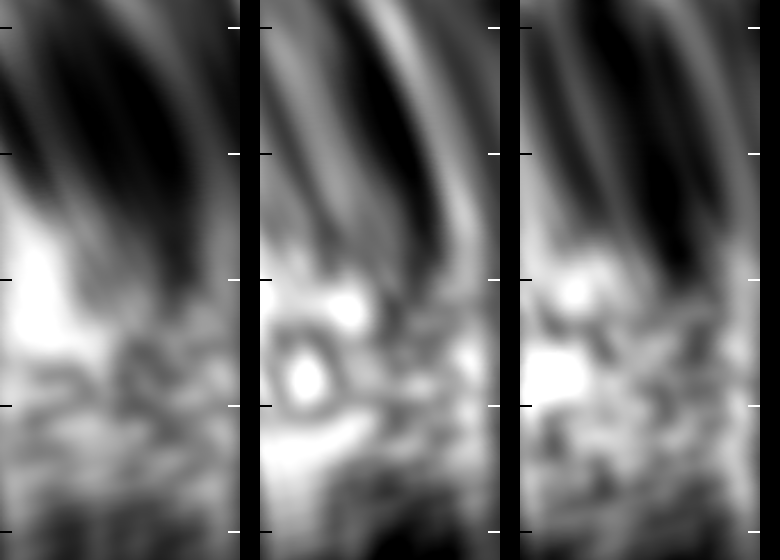

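View pics/unw_top.png

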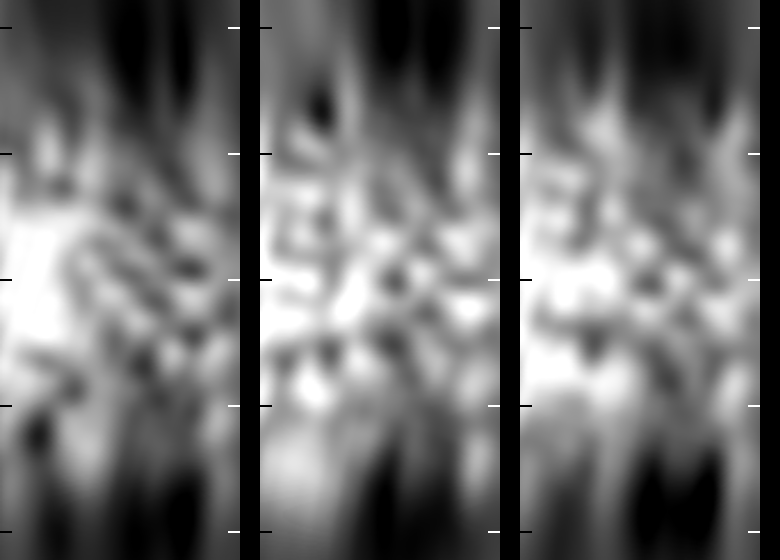

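```bash
cat > unw2.py <<'E'
from unw import *
v=[.4989,.0130,.2837]
def norm(u,s=40):
    m=cv2.GaussianBlur(u,(0,0),s);sd=np.sqrt(cv2.GaussianBlur((u-m)**2,(0,0),s));return (u-m)/(sd+1e-3)
def strip(n,yc,h,img=None,A=(15,-80)):
    u=unwrap(P[n],P[n]["avg"].mean(2) if img is None else img,v,yc,h,step=.1,A=80)
    # rows .5deg
    r=[int((80-a)*2) for a in A]; return u[r[0]:r[1],:145]
if __name__=="__main__":
  for n,A in(("scene",(10,-75)),("top",(55,-60))):
    r=[]
    for yc,hs in((44,(-6,-3,0)),(0,(1,4,7)),(-44,(-1,2,5))):
        for h in hs:
            u=norm(strip(n,yc,h,A=A));u=cv2.resize(u,(80,int(80/14.5*22*np.radians(A[0]-A[1]))))
            r+=[np.clip(128+60*u,0,255),np.zeros((u.shape[0],8))]
    cv2.imwrite(f"pics/st_{n}.png",np.hstack(r).astype(np.uint8))
E
python3 unw2.py
```

```text
(no output)
```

View pics/st_scene.png

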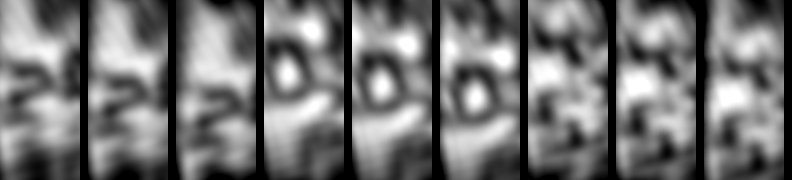

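View pics/st_top.png

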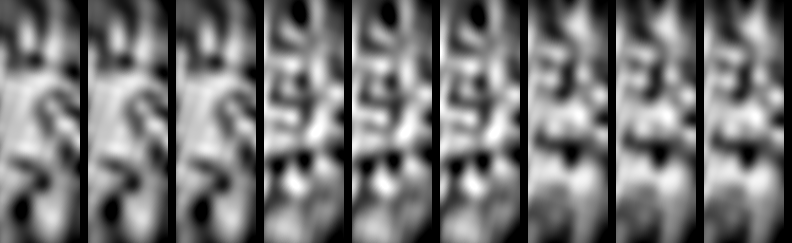

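```bash
cat > tm.py <<'E'
from unw2 import *
# template: long strip, rows .5deg per px ; 36deg=72 rows ; columns .1mm (145 => y 13..-1.5)
mm=22*np.radians(.5)
def tex(theta,hgt,wid,yc0,th,font=cv2.FONT_HERSHEY_SIMPLEX):
    # returns fn image rows phi 80..-80
    T=np.zeros((321,145),np.float32)
    for d in range(10):
        (w,h),b=cv2.getTextSize(str(d),font,4,int(th));
        g=np.zeros((h+40,w+40),np.float32);cv2.putText(g,str(d),(20,h+20),font,4,1.,int(th),cv2.LINE_AA)
        ys,xs=np.where(g>.3);g=g[ys.min():ys.max()+1,xs.min():xs.max()+1]
        H=int(hgt/mm);Wd=int(wid/.1*(0.45 if d==1 else 1));g=cv2.resize(g,(Wd,H),interpolation=cv2.INTER_AREA)
        phi=(theta-d)*36
        phi=(phi+180)%360-180
        r0=int((80-phi)*2-H/2);c0=int((13-yc0)/.1-Wd/2)
        for i in range(H):
            if 0<=r0+i<321:
                a=max(c0,0);e=min(c0+Wd,145);T[r0+i,a:e]=np.maximum(T[r0+i,a:e],g[i,a-c0:e-c0])
    return -T
def bl(T,phi0,n):
    # blur: pixel footprint ~2mm; foreshortening ignored mostly
    return cv2.GaussianBlur(T,(0,0),sigmaX=9,sigmaY=5)
if __name__=="__main__":
  import itertools
  R={"scene":(0,-70),"top":(50,-50)}
  cache={}
  for th in np.arange(0,10,.1):
    for hgt,wid,y0 in itertools.product((8,10),(5,7),(6,7.5)):
        cache[(round(th,1),hgt,wid,y0)]=bl(tex(th,hgt,wid,y0,12),0,0)
  for nm,yc,hs in(("L",44,(-6,-4,-2)),("M",0,(2,4,6)),("R",-44,(-1,1,3,5))):
    best={}
    for h in hs:
      U={n:norm(strip(n,yc,h,A=A)) for n,A in R.items()}
      for k,T in cache.items():
        sc=[]
        for n,A in R.items():
            r=[int((80-a)*2) for a in A]
            t=norm(T[r[0]:r[1]])
            bestc=-1
            u=U[n]
            for ds in(-12,0,12): # shifts allow h error
              for dc in(-12,0,12):
                t2=np.roll(np.roll(t,ds,0),dc,1);s_=np.corrcoef(t2[15:-15,12:125].ravel(),u[15:-15,12:125].ravel())[0,1]
                bestc=max(bestc,s_)
            sc.append(bestc)
        s_=np.mean(sc)
        if s_>best.get(k[0],(-1,))[0]: best[k[0]]=(s_,h,k[1:],np.round(sc,2).tolist())
    print(nm);
    for k,b in sorted(best.items(),key=lambda x:-x[1][0])[:12]: print(k,np.round(b[0],3),b[1:])
E
time python3 tm.py
```

```text
L
1.2 0.472 (-4, (8, 7, 6), [0.55, 0.4])
0.9 0.472 (-6, (10, 7, 7.5), [0.59, 0.35])
0.8 0.464 (-4, (10, 7, 7.5), [0.56, 0.37])
1.0 0.459 (-4, (8, 7, 7.5), [0.53, 0.38])
1.1 0.449 (-6, (8, 7, 7.5), [0.57, 0.33])
1.3 0.424 (-6, (8, 7, 7.5), [0.56, 0.29])
7.1 0.382 (-6, (8, 7, 7.5), [0.47, 0.29])
7.0 0.379 (-6, (8, 7, 7.5), [0.49, 0.27])
6.9 0.379 (-4, (8, 7, 6), [0.47, 0.29])
4.0 0.378 (-6, (8, 5, 6), [0.47, 0.28])
4.2 0.372 (-6, (8, 5, 7.5), [0.46, 0.28])
6.8 0.363 (-4, (10, 7, 6), [0.45, 0.28])
M
9.2 0.535 (6, (10, 7, 6), [0.54, 0.53])
9.3 0.531 (6, (10, 7, 6), [0.51, 0.55])
9.0 0.526 (4, (10, 7, 7.5), [0.49, 0.56])
9.1 0.524 (6, (10, 7, 6), [0.55, 0.5])
8.9 0.469 (6, (10, 7, 6), [0.56, 0.37])
9.4 0.468 (4, (10, 7, 7.5), [0.44, 0.49])
4.2 0.422 (6, (10, 7, 6), [0.41, 0.44])
7.3 0.415 (6, (10, 7, 6), [0.41, 0.42])
7.1 0.407 (6, (10, 7, 6), [0.42, 0.39])
7.2 0.399 (4, (10, 7, 7.5), [0.4, 0.4])
4.1 0.399 (6, (10, 7, 6), [0.44, 0.36])
7.0 0.397 (6, (10, 7, 6), [0.37, 0.43])
R
3.7 0.476 (3, (8, 5, 7.5), [0.48, 0.47])
3.6 0.474 (5, (8, 5, 7.5), [0.5, 0.45])
3.8 0.47 (-1, (10, 7, 7.5), [0.48, 0.45])
3.4 0.469 (5, (8, 5, 7.5), [0.48, 0.46])
3.5 0.463 (3, (8, 5, 7.5), [0.47, 0.45])
3.3 0.439 (5, (8, 5, 7.5), [0.45, 0.43])
8.7 0.436 (3, (8, 7, 7.5), [0.49, 0.39])
8.4 0.435 (3, (8, 7, 7.5), [0.47, 0.4])
8.6 0.426 (3, (8, 7, 7.5), [0.46, 0.39])
8.8 0.425 (1, (10, 7, 7.5), [0.45, 0.4])
6.6 0.424 (-1, (8, 5, 6), [0.43, 0.42])
8.5 0.42 (3, (8, 7, 7.5), [0.47, 0.37])
real	2m37.224s
user	2m38.360s
sys	0m0.814s
```

Reading by template match: left is about 1, middle about 9, and right sits between 3 and 4. The strips show a clear "2" in front of the left wheel's top and a "0" in front of the middle's. Next I'll plan the approach.

```bash
cat > go.py <<'E'
from h import *
from scipy.spatial.transform import Rotation as Ro
import sys
V=[.4989,.0130,.2837]
def sel2w(x,y,z):
    c,s=np.cos(V[2]),np.sin(V[2]);return np.array([V[0]+c*x-s*y,V[1]+s*x+c*y,z])
def w2sel(w):
    c,s=np.cos(V[2]),np.sin(V[2]);d=np.array(w[:2])-V[:2];return np.array([c*d[0]+s*d[1],-s*d[0]+c*d[1],w[2]])*1e3
def plan(x,y,z):  # selector mm
    o=ctrl.get_obs();R=Ro.from_rotvec(o["tool_rot"]).as_matrix()
    c,s=np.cos(V[2]),np.sin(V[2])
    best=None
    for sg in(1,-1):
        zt=sg*np.array([c,s,0]);yt=np.array([0,0,-1.]);xt=np.cross(yt,zt);Rt=np.c_[xt,yt,zt]
        rv=np.degrees(Ro.from_matrix(R.T@Rt).as_rotvec())
        if best is None or np.linalg.norm(rv)<np.linalg.norm(best): best=rv;B=Rt
    t=sel2w(x/1e3,y/1e3,z/1e3)
    print("t",o["t"],"pos",np.round(o["tool_pos"],4),"sel mm",np.round(w2sel(o["tool_pos"]),2),"F",np.round(o["contact_force"],2),"open",round(float(o["opening"]),4))
    print("R",np.round(R,3).tolist());print("shift tool",np.round(R.T@(t-o["tool_pos"]),4),"turn",np.round(best,2),"q6",np.round(o["q"],3))
plan(*[float(a) for a in sys.argv[1:4]])
E
python3 go.py 0 44 110
```

```text
t 2.4 pos [0.2089 0.589  0.2313] sel mm [-117.17  634.2   231.33] F [1.  0.5 0.9] open 0.0852
R [[0.942, -0.0, 0.334], [-0.334, 0.0, 0.942], [-0.0, -1.0, 0.0]]
shift tool [ 0.4401  0.1213 -0.4103] turn [-0.   54.22 -0.  ] q6 [ 1.111  0.053  1.613  0.     1.476 -0.119]
```

arm_command:
  steps:
    - [[0.033, 0, -0.031], [0, 8, 0], 0]
    - [[0.066, 0, -0.062], [0, 16, 0], 0]
    - [[0.099, 0, -0.092], [0, 24, 0], 0]
    - [[0.132, 0, -0.123], [0, 32, 0], 0]
    - [[0.165, 0, -0.154], [0, 40, 0], 0]
  force: 20

```text
t: 2.9
tool_pos: [0.3134, 0.3872, 0.2314]
tool_rot: [-1.413, 0.813, -0.813]
contact_force: [0.5, -0.0, 0.4]
opening: 0.0125
```

```bash
python3 go.py 0 44 110
```

```text
t 2.9 pos [0.3134 0.3872 0.2314] sel mm [-73.33 411.18 231.44] F [ 0.53 -0.02  0.35] open 0.0125
R [[0.503, 0.001, 0.864], [-0.864, 0.0, 0.503], [0.0, -1.0, 0.001]]
shift tool [ 0.374   0.1214 -0.0173] turn [-0.03 13.92 -0.  ] q6 [ 0.741 -0.258  1.901 -0.     1.498  0.214]
```

arm_command:
  steps:
    - [[0.045, 0.01, -0.002], [0, 5, 0], 0]
    - [[0.09, 0.02, -0.005], [0, 10, 0], 0]
    - [[0.135, 0.035, -0.007], [0, 13.92, 0], 0]
    - [[0.18, 0.05, -0.009], [0, 13.92, 0], 0]
    - [[0.225, 0.065, -0.012], [0, 13.92, 0], 0]

```text
t: 3.4
tool_pos: [0.4169, 0.1851, 0.1664]
tool_rot: [-1.328, 0.996, -0.998]
contact_force: [1.5, 0.4, -0.1]
opening: -0.0001
```

```bash
python3 go.py 0 44 95
```

```text
t 3.4 pos [0.4169 0.1851 0.1664] sel mm [-30.58 188.14 166.38] F [ 1.45  0.37 -0.09] open -0.0001
R [[0.28, 0.002, 0.96], [-0.96, 0.001, 0.28], [-0.0, -1.0, 0.002]]
shift tool [0.1442 0.0714 0.0304] turn [-0.13  0.01 -0.01] q6 [ 0.254 -0.324  2.063  0.     1.401 -0.03 ]
```

arm_command:
  steps:
    - [[0.045, 0.02, 0.008], [0, 0, 0], 0]
    - [[0.09, 0.04, 0.016], [0, 0, 0], 0]
    - [[0.13, 0.06, 0.021], [0, 0, 0], 0]
    - [[0.144, 0.071, 0.0235], [0, 0, 0], 0]
    - [[0.144, 0.0714, 0.0235], [0, 0, 0], 0]

```text
t: 3.9
tool_pos: [0.4792, 0.0522, 0.0933]
tool_rot: [-1.329, 1.002, -0.999]
contact_force: [0.3, 0.0, -1.0]
opening: -0.0001
```

```bash
python3 - <<'E'
from h import *
p=ctrl.get_image("top");save(p,"t2.png",(150,280,170,370),4)
p=ctrl.get_image("scene");save(p,"s2.png",(120,260,160,360),4)
for i in range(4): o=ctrl.get_obs();print(np.round(o["contact_force"],2))
E
python3 go.py 0 44 85
```

```text
[ 0.28  0.03 -0.12]
[ 0.28  0.03 -0.12]
[ 0.28  0.03 -0.12]
[ 0.28  0.03 -0.12]
t 4.0 pos [0.4797 0.0541 0.0951] sel mm [-6.9  44.81 95.12] F [ 0.28  0.03 -0.12] open -0.0
R [[0.28, 0.002, 0.96], [-0.96, 0.001, 0.28], [-0.001, -1.0, 0.002]]
shift tool [0.0008 0.0101 0.0069] turn [-0.11  0.   -0.05] q6 [-4.300e-02 -1.690e-01  2.062e+00  2.000e-03  1.247e+00 -3.270e-01]
```

View pics/s2.png

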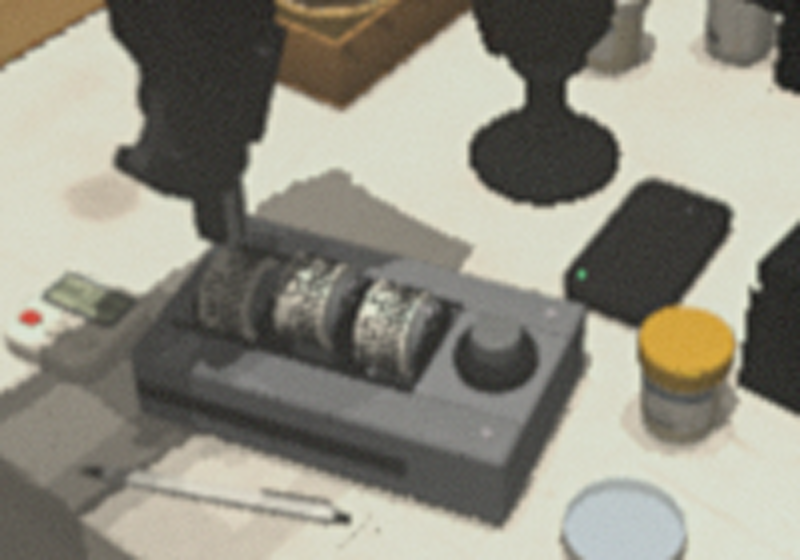

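View pics/t2.png

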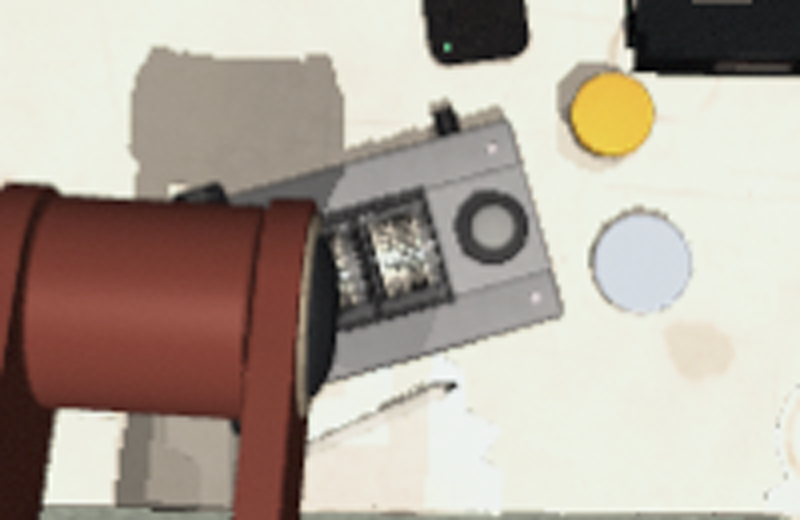

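arm_command:
  steps:
    - [[0, 0.005, 0], [0, 0, 0], 0]
    - [[0, 0.01, 0], [0, 0, 0], 0]
    - [[0, 0.012, 0], [0, 0, 0], 0]
    - [[0, 0.014, 0], [0, 0, 0], 0]
    - [[0, 0.014, 0], [0, 0, 0], 0]

```text
t: 4.5
tool_pos: [0.4795, 0.0544, 0.0809]
tool_rot: [-1.329, 0.997, -0.997]
contact_force: [-0.2, 1.1, -0.4]
opening: -0.0001
```

arm_command:
  steps:
    - [[0, 0.002, 0], [0, 0, 0], 0]
    - [[0, 0.003, 0], [0, 0, 0], 0]
    - [[0, 0.004, 0], [0, 0, 0], 0]
    - [[0, 0.004, 0], [0, 0, 0], 0]

```text
t: 4.9
tool_pos: [0.4794, 0.0544, 0.0767]
tool_rot: [-1.329, 0.997, -0.997]
contact_force: [-1.2, -0.0, -0.1]
opening: 0.0002
```

arm_command:
  steps:
    - [[0, 0.001, 0], [0, 0, 0], 0]
    - [[0, 0.002, 0], [0, 0, 0], 0]
    - [[0, 0.002, 0], [0, 0, 0], 0]

```text
t: 5.2
tool_pos: [0.4793, 0.0544, 0.0745]
tool_rot: [-1.329, 0.997, -0.997]
contact_force: [0.1, -0.1, -0.1]
opening: -0.0002
```

arm_command:
  steps:
    - [[0, 0.001, 0], [0, 0, 0], 0]
    - [[0, 0.002, 0], [0, 0, 0], 0]
    - [[0, 0.002, 0], [0, 0, 0], 0]

```text
t: 5.5
tool_pos: [0.4791, 0.0544, 0.0723]
tool_rot: [-1.329, 0.998, -0.997]
contact_force: [-0.7, 0.3, 0.0]
opening: 0.0003
```

arm_command:
  steps:
    - [[0, 0.001, 0], [0, 0, 0], 0]
    - [[0, 0.002, 0], [0, 0, 0], 0]
    - [[0, 0.002, 0], [0, 0, 0], 0]

```text
t: 5.8
tool_pos: [0.4798, 0.0545, 0.0711]
tool_rot: [-1.328, 0.997, -0.997]
contact_force: [-0.6, 1.3, 6.4]
opening: -0.0003
```

arm_command:
  steps:
    - [[0, 0.002, 0], [0, 0, 0], 0]
    - [[0, 0.0035, 0], [0, 0, 0], 0]
    - [[0, 0.0045, 0], [0, 0, 0], 0]
    - [[0, 0.0045, 0], [0, 0, 0], 0]

```text
t: 6.2
tool_pos: [0.481, 0.0548, 0.0681]
tool_rot: [-1.326, 0.995, -0.998]
contact_force: [-1.1, 0.7, 8.3]
opening: -0.0002
```

arm_command:
  steps:
    - [[0, 0.003, 0], [0, 0, 0], 0]
    - [[0, 0.003, 0.003], [0, 0, 0], 0]
    - [[0, 0.003, 0.008], [0, 0, 0], 0]
    - [[0, 0.003, 0.013], [0, 0, 0], 0]
    - [[0, 0.003, 0.0135], [0, 0, 0], 0]

```text
t: 6.7
tool_pos: [0.4964, 0.0592, 0.0673]
tool_rot: [-1.322, 0.992, -1.0]
contact_force: [0.7, 3.2, 8.6]
opening: -0.0002
```

```bash
python3 go.py 0 44 85 | head -1
```

```text
t 6.7 pos [0.4964 0.0592 0.0673] sel mm [10.53 45.01 67.3 ] F [0.66 3.21 8.57] open -0.0002
```

arm_command:
  steps:
    - [[0, -0.003, -0.001], [0, 0, 0], 0]
    - [[0, -0.007, -0.001], [0, 0, 0], 0]
    - [[0, -0.012, -0.004], [0, 0, 0], 0]
    - [[0, -0.012, -0.016], [0, 0, 0], 0]
    - [[0, -0.012, -0.019], [0, 0, 0], 0]

```text
t: 7.2
tool_pos: [0.4767, 0.0536, 0.0785]
tool_rot: [-1.323, 0.993, -1.0]
contact_force: [0.1, 0.1, 0.2]
opening: -0.0004
```

```bash
cat > look.py <<'E'
from unw2 import *
import sys
o=ctrl.get_obs();print(o["t"],np.round(o["tool_pos"],4),np.round(o["contact_force"],1))
ims=[np.array(ctrl.get_image("scene")["img"],float) for _ in range(4)]
a=np.mean(ims,0);i=np.mean(a,2);r=[]
for yc,h in((44,-4),(0,4),(-44,2)):
    for im in(P["scene"]["avg"].mean(2),i):
        u=norm(strip("scene",yc,h,img=im,A=(25,-75)));u=cv2.resize(u,(120,int(120/14.5*22*np.radians(100))))
        r+=[np.clip(128+60*u,0,255),np.zeros((u.shape[0],8))]
st=np.hstack(r).astype(np.uint8)
b=a[170:230,200:310,::-1];b=cv2.resize(np.clip(b*1.15,0,255).astype(np.uint8),(st.shape[1]//2,int(st.shape[1]/2*60/110)),interpolation=cv2.INTER_CUBIC)
st=cv2.cvtColor(st,cv2.COLOR_GRAY2BGR);pad=np.zeros((b.shape[0],st.shape[1],3),np.uint8);pad[:,:b.shape[1]]=b
cv2.imwrite("pics/"+sys.argv[1],np.vstack([st,pad])[:600])
E
python3 look.py k1.png
```

```text
7.2 [0.4767 0.0536 0.0785] [0.1 0.1 0.2]
```

View pics/k1.png

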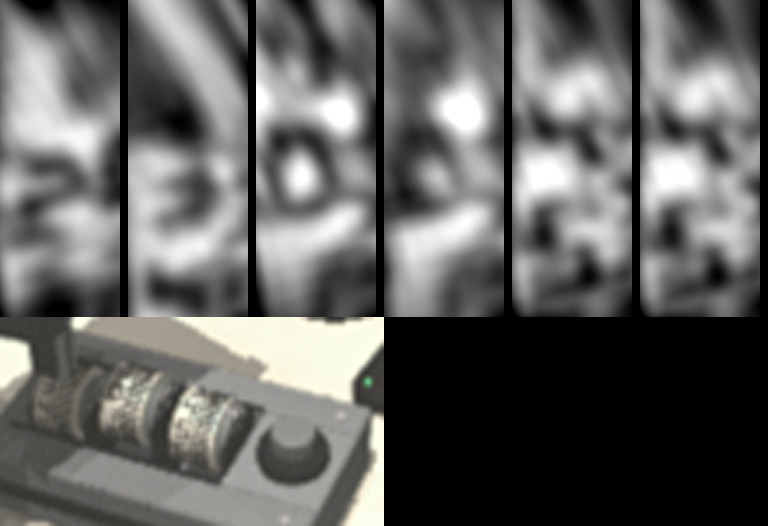

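Left "3" now sits where "2" was, so the left wheel has advanced exactly one digit (1→2). Repeating the stroke.

arm_command:
  steps:
    - [[0, 0.007, 0.003], [0, 0, 0], 0]
    - [[0, 0.009, 0.003], [0, 0, 0], 0]
    - [[0, 0.0115, 0.003], [0, 0, 0], 0]
    - [[0, 0.0133, 0.003], [0, 0, 0], 0]
    - [[0, 0.0133, 0.003], [0, 0, 0], 0]

```text
t: 7.9
tool_pos: [0.4828, 0.0548, 0.0673]
tool_rot: [-1.32, 0.99, -1.002]
contact_force: [-0.5, -0.1, 8.8]
opening: 0.0003
```

```bash
python3 go.py 0 44 85 | head -1
```

```text
t 7.9 pos [0.4828 0.0548 0.0673] sel mm [-3.77 44.68 67.28] F [-0.47 -0.13  8.76] open 0.0003
```

arm_command:
  steps:
    - [[0, 0.0018, 0.003], [0, 0, 0], 0]
    - [[0, 0.0018, 0.007], [0, 0, 0], 0]
    - [[0, 0.0018, 0.011], [0, 0, 0], 0]
    - [[0, 0.0018, 0.0115], [0, 0, 0], 0]
    - [[0, 0.0018, 0.0115], [0, 0, 0], 0]

```text
t: 8.4
tool_pos: [0.4964, 0.0587, 0.0677]
tool_rot: [-1.316, 0.987, -1.004]
contact_force: [1.7, 2.0, 8.1]
opening: 0.0003
```

```bash
python3 go.py 0 44 85
```

```text
t 8.4 pos [0.4964 0.0587 0.0677] sel mm [10.37 44.54 67.72] F [1.71 2.04 8.12] open 0.0003
R [[0.28, 0.017, 0.96], [-0.96, 0.005, 0.28], [-0.0, -1.0, 0.017]]
shift tool [ 0.0005 -0.0175 -0.0101] turn [-1.    0.01 -0.03] q6 [-0.035 -0.097  2.048  0.006  1.174 -0.321]
```

arm_command:
  steps:
    - [[0, -0.003, -0.0005], [0, 0, 0], 0]
    - [[0, -0.007, -0.0005], [0, 0, 0], 0]
    - [[0, -0.011, -0.004], [-1, 0, 0], 0]
    - [[0, -0.011, -0.016], [-1, 0, 0], 0]
    - [[0, -0.011, -0.018], [-1, 0, 0], 0]

```text
t: 8.9
tool_pos: [0.4777, 0.0535, 0.0777]
tool_rot: [-1.331, 1.0, -0.996]
contact_force: [-0.3, 0.3, 0.4]
opening: 0.0
```

```bash
python3 look.py k2.png; python3 go.py -8 44 65.2
```

```text
8.9 [0.4777 0.0535 0.0777] [-0.3  0.3  0.4]
t 9.1 pos [0.4789 0.0536 0.0782] sel mm [-7.84 44.55 78.21] F [-0.02  0.42  0.03] open 0.0002
R [[0.28, -0.001, 0.96], [-0.96, 0.0, 0.28], [-0.001, -1.0, -0.0]]
shift tool [ 0.0006  0.013  -0.0002] turn [ 0.02  0.   -0.03] q6 [-0.043 -0.146  2.073  0.     1.216 -0.327]
```

View pics/k2.png

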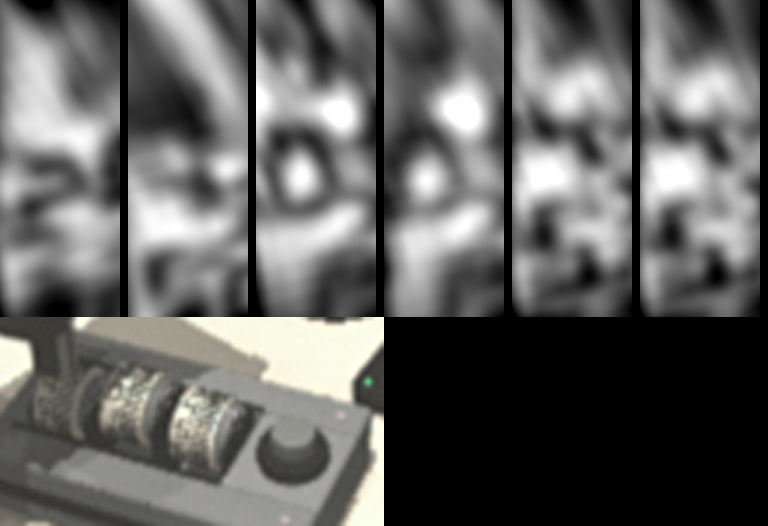

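Left now has a "4" in front and a "5" below it, so it stands at 3. One more stroke.

arm_command:
  steps:
    - [[0, 0.007, 0.001], [0, 0, 0], 0]
    - [[0, 0.009, 0.001], [0, 0, 0], 0]
    - [[0, 0.0115, 0.001], [0, 0, 0], 0]
    - [[0, 0.013, 0.001], [0, 0, 0], 0]
    - [[0, 0.013, 0.001], [0, 0, 0], 0]

```text
t: 9.6
tool_pos: [0.4816, 0.054, 0.0669]
tool_rot: [-1.328, 0.996, -0.999]
contact_force: [-0.2, 0.4, 8.4]
opening: 0.0001
```

```bash
python3 go.py 10 44 85 
```

```text
t 9.6 pos [0.4816 0.054  0.0669] sel mm [-5.13 44.21 66.86] F [-0.19  0.44  8.41] open 0.0001
R [[0.28, 0.002, 0.96], [-0.96, 0.001, 0.28], [-0.0, -1.0, 0.003]]
shift tool [ 0.0002 -0.0181  0.0152] turn [-0.15  0.   -0.  ] q6 [-4.300e-02 -1.240e-01  2.075e+00  1.000e-03  1.189e+00 -3.270e-01]
```

arm_command:
  steps:
    - [[0, 0.0018, 0.003], [0, 0, 0], 0]
    - [[0, 0.0018, 0.007], [0, 0, 0], 0]
    - [[0, 0.0018, 0.011], [0, 0, 0], 0]
    - [[0, 0.0018, 0.0118], [0, 0, 0], 0]
    - [[0, 0.0018, 0.0118], [0, 0, 0], 0]

```text
t: 10.1
tool_pos: [0.4955, 0.0579, 0.0673]
tool_rot: [-1.324, 0.993, -1.001]
contact_force: [0.4, 2.0, 8.1]
opening: -0.0001
```

```bash
python3 go.py 0 44 85 
```

```text
t 10.1 pos [0.4955 0.0579 0.0673] sel mm [ 9.26 44.09 67.3 ] F [0.37 1.99 8.06] open -0.0001
R [[0.28, 0.007, 0.96], [-0.96, 0.002, 0.28], [0.0, -1.0, 0.007]]
shift tool [ 0.0001 -0.0178 -0.0091] turn [-0.43 -0.01  0.  ] q6 [-3.400e-02 -9.200e-02  2.044e+00  2.000e-03  1.182e+00 -3.190e-01]
```

arm_command:
  steps:
    - [[0, -0.003, -0.0005], [0, 0, 0], 0]
    - [[0, -0.007, -0.0005], [0, 0, 0], 0]
    - [[0, -0.028, 0.0], [-0.4, 0, 0], 0]
    - [[0.03, -0.03, -0.001], [-0.4, 0, 0], 0]
    - [[0.044, -0.03, -0.002], [-0.4, 0, 0], 0]

```text
t: 10.6
tool_pos: [0.5062, 0.0139, 0.0977]
tool_rot: [-1.329, 0.997, -0.999]
contact_force: [0.8, -0.2, -1.0]
opening: 0.0
```

```bash
python3 look.py k3.png; python3 go.py 7 0 86
```

```text
10.6 [0.5062 0.0139 0.0977] [ 0.8 -0.2 -1. ]
t 10.8 pos [0.5047 0.0152 0.0961] sel mm [ 6.2   0.49 96.14] F [ 0.   -0.31 -0.76] open 0.0002
R [[0.279, -0.002, 0.96], [-0.96, 0.001, 0.279], [-0.001, -1.0, -0.001]]
shift tool [0.0005 0.0101 0.0008] turn [ 0.08 -0.07 -0.08] q6 [-1.180e-01 -1.110e-01  2.008e+00  1.000e-03  1.246e+00 -4.000e-01]
```

View pics/k3.png

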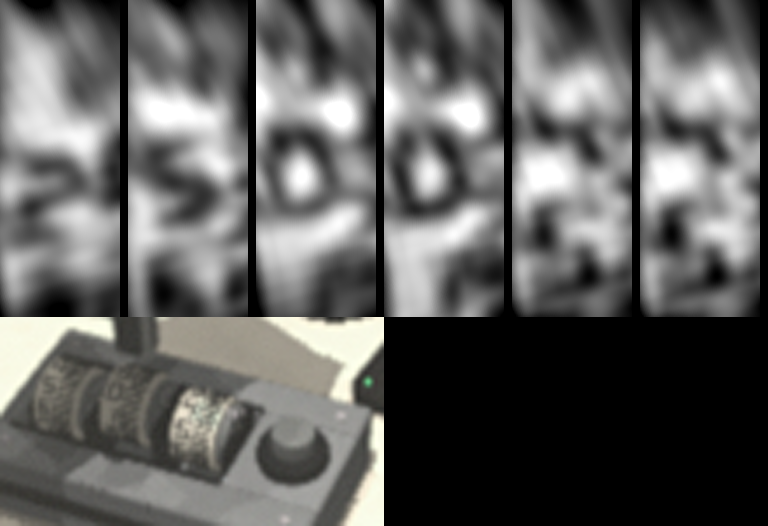

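Left now shows a clear "5" in front, so it is at 4. The middle has "0" in front and "1" below, so it is at 9. Descending on the middle wheel.

arm_command:
  steps:
    - [[0, 0.005, 0.001], [0, 0, 0], 0]
    - [[0, 0.009, 0.001], [0, 0, 0], 0]
    - [[0, 0.011, 0.001], [0, 0, 0], 0]
    - [[0, 0.012, 0.001], [0, 0, 0], 0]
    - [[0, 0.012, 0.001], [0, 0, 0], 0]

```text
t: 11.3
tool_pos: [0.5055, 0.0157, 0.0839]
tool_rot: [-1.33, 1.0, -0.997]
contact_force: [0.8, 0.6, -0.8]
opening: -0.0003
```

arm_command:
  steps:
    - [[0, 0.001, 0], [0, 0, 0], 0]
    - [[0, 0.002, 0], [0, 0, 0], 0]
    - [[0, 0.002, 0], [0, 0, 0], 0]

```text
t: 11.6
tool_pos: [0.5058, 0.0157, 0.0823]
tool_rot: [-1.33, 1.0, -0.997]
contact_force: [-0.5, 0.4, 1.7]
opening: 0.0001
```

arm_command:
  steps:
    - [[0, 0.001, 0], [0, 0, 0], 0]
    - [[0, 0.002, 0], [0, 0, 0], 0]
    - [[0, 0.002, 0], [0, 0, 0], 0]

```text
t: 11.9
tool_pos: [0.5063, 0.0158, 0.0809]
tool_rot: [-1.329, 0.999, -0.997]
contact_force: [-0.4, 1.8, 5.7]
opening: -0.0003
```

arm_command:
  steps:
    - [[0, 0.002, 0], [0, 0, 0], 0]
    - [[0, 0.004, 0], [0, 0, 0], 0]
    - [[0, 0.0055, 0], [0, 0, 0], 0]
    - [[0, 0.0055, 0], [0, 0, 0], 0]

```text
t: 12.3
tool_pos: [0.5073, 0.0161, 0.0768]
tool_rot: [-1.327, 0.998, -0.998]
contact_force: [-2.6, 1.9, 8.4]
opening: -0.0004
```

```bash
python3 go.py -7 0 86
```

```text
t 12.3 pos [0.5073 0.0161 0.0768] sel mm [ 8.88  0.59 76.79] F [-2.57  1.91  8.4 ] open -0.0004
R [[0.279, 0.001, 0.96], [-0.96, 0.002, 0.279], [-0.001, -1.0, 0.002]]
shift tool [ 0.0006 -0.0092 -0.0159] turn [-0.11 -0.06 -0.08] q6 [-1.160e-01 -8.000e-02  2.015e+00  2.000e-03  1.205e+00 -4.000e-01]
```

arm_command:
  steps:
    - [[0, 0.0018, -0.004], [0, 0, 0], 0]
    - [[0, 0.0018, -0.009], [0, 0, 0], 0]
    - [[0, 0.0018, -0.014], [0, 0, 0], 0]
    - [[0, 0.0018, -0.016], [0, 0, 0], 0]
    - [[0, 0.0018, -0.016], [0, 0, 0], 0]

```text
t: 12.8
tool_pos: [0.4933, 0.0119, 0.0769]
tool_rot: [-1.324, 0.996, -1.0]
contact_force: [-1.4, 2.7, 9.0]
opening: 0.0
```

```bash
python3 go.py 9 0 86
```

```text
t 12.8 pos [0.4933 0.0119 0.0769] sel mm [-5.71  0.53 76.86] F [-1.44  2.69  8.98] open 0.0
R [[0.279, 0.005, 0.96], [-0.96, 0.003, 0.279], [-0.001, -1.0, 0.005]]
shift tool [ 0.0005 -0.0091  0.0148] turn [-0.31 -0.07 -0.07] q6 [-0.129 -0.118  2.05   0.004  1.205 -0.412]
```

arm_command:
  steps:
    - [[0, -0.003, 0], [0, 0, 0], 0]
    - [[0, -0.007, 0], [0, 0, 0], 0]
    - [[0, -0.011, 0.002], [-0.3, 0, 0], 0]
    - [[0, -0.011, 0.012], [-0.3, 0, 0], 0]
    - [[0, -0.011, 0.014], [-0.3, 0, 0], 0]

```text
t: 13.3
tool_pos: [0.5076, 0.0159, 0.0878]
tool_rot: [-1.329, 0.999, -0.998]
contact_force: [-0.7, 0.0, -0.3]
opening: 0.0002
```

```bash
python3 look.py k4.png; python3 go.py 7 0 75.2
```

```text
13.3 [0.5076 0.0159 0.0878] [-0.7  0.  -0.3]
t 13.5 pos [0.5064 0.0158 0.0874] sel mm [ 8.03  0.63 87.41] F [ 0.05 -0.64  0.24] open -0.0001
R [[0.279, -0.001, 0.96], [-0.96, 0.001, 0.279], [-0.002, -1.0, -0.001]]
shift tool [ 0.0006  0.0122 -0.001 ] turn [ 0.05 -0.06 -0.09] q6 [-1.160e-01 -9.500e-02  2.009e+00  1.000e-03  1.229e+00 -3.990e-01]
```

View pics/k4.png

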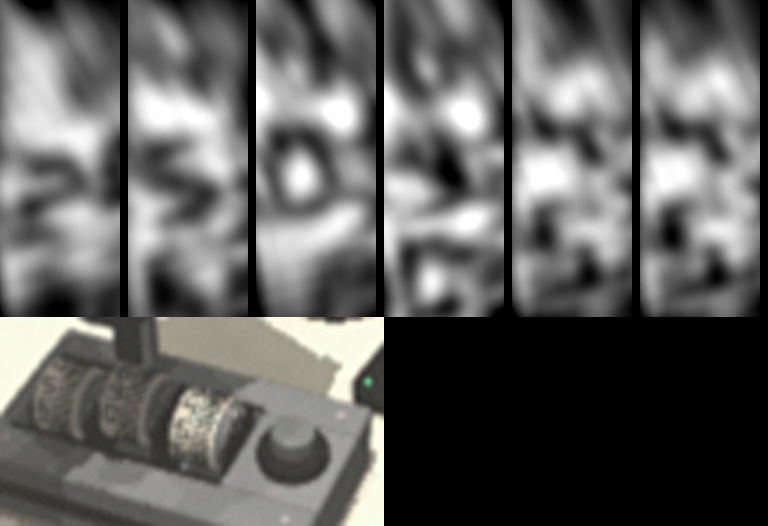

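The "0" has moved one slot further down and a "9"-like digit stands above it, so the middle is at 8. One more.

arm_command:
  steps:
    - [[0, 0.006, -0.001], [0, 0, 0], 0]
    - [[0, 0.008, -0.001], [0, 0, 0], 0]
    - [[0, 0.0105, -0.001], [0, 0, 0], 0]
    - [[0, 0.0122, -0.001], [0, 0, 0], 0]
    - [[0, 0.0122, -0.001], [0, 0, 0], 0]

```text
t: 14.0
tool_pos: [0.5071, 0.0157, 0.0771]
tool_rot: [-1.327, 0.997, -0.999]
contact_force: [0.4, 1.6, 9.4]
opening: 0.0001
```

```bash
python3 go.py -7 0 86|head -1
```

```text
t 14.0 pos [0.5071 0.0157 0.0771] sel mm [ 8.67  0.28 77.1 ] F [0.44 1.6  9.43] open 0.0001
```

arm_command:
  steps:
    - [[0, 0.0018, -0.004], [0, 0, 0], 0]
    - [[0, 0.0018, -0.009], [0, 0, 0], 0]
    - [[0, 0.0018, -0.014], [0, 0, 0], 0]
    - [[0, 0.0018, -0.0155], [0, 0, 0], 0]
    - [[0, 0.0018, -0.0155], [0, 0, 0], 0]

```text
t: 14.5
tool_pos: [0.4936, 0.0117, 0.0773]
tool_rot: [-1.324, 0.995, -1.001]
contact_force: [-0.8, 1.2, 9.2]
opening: 0.0
```

```bash
python3 go.py 9 0 86
```

```text
t 14.5 pos [0.4936 0.0117 0.0773] sel mm [-5.49  0.21 77.27] F [-0.76  1.16  9.24] open 0.0
R [[0.278, 0.006, 0.96], [-0.96, 0.003, 0.278], [-0.001, -1.0, 0.007]]
shift tool [ 0.0002 -0.0086  0.0145] turn [-0.38 -0.09 -0.05] q6 [-0.129 -0.119  2.05   0.004  1.205 -0.413]
```

Moved −14.2 mm. I'll lift and go over to the right wheel.

arm_command:
  steps:
    - [[0, -0.003, 0], [0, 0, 0], 0]
    - [[0, -0.007, 0], [0, 0, 0], 0]
    - [[0, -0.018, 0.003], [-0.4, 0, 0], 0]
    - [[0.03, -0.019, 0.01], [-0.4, 0, 0], 0]
    - [[0.044, -0.019, 0.013], [-0.4, 0, 0], 0]

```text
t: 15.0
tool_pos: [0.5194, -0.0282, 0.0971]
tool_rot: [-1.329, 0.999, -1.0]
contact_force: [-0.3, -0.1, 0.7]
opening: 0.0
```

```bash
python3 look.py k5.png; python3 go.py 7 -44 86
```

```text
15.0 [ 0.5194 -0.0282  0.0971] [-0.3 -0.1  0.7]
t 15.2 pos [ 0.5176 -0.0269  0.0957] sel mm [  6.81 -43.51  95.71] F [-0.67  0.59 -0.75] open -0.0001
R [[0.278, -0.002, 0.961], [-0.961, 0.001, 0.278], [-0.002, -1.0, -0.002]]
shift tool [0.0005 0.0097 0.0002] turn [ 0.11 -0.14 -0.12] q6 [-1.960e-01 -7.600e-02  1.977e+00  1.000e-03  1.244e+00 -4.780e-01]
```

View pics/k5.png

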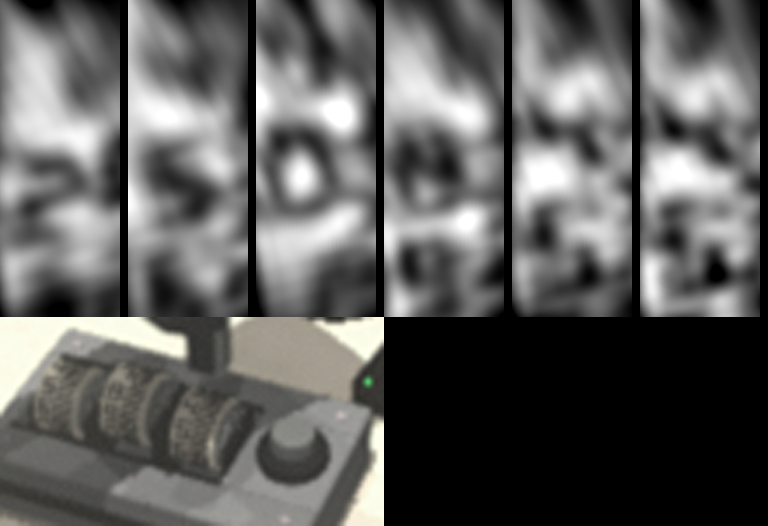

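Middle has "8" in front and "9" below, so it is at 7. The right wheel is visibly between digits (gap where the other wheels have a digit). I'll touch it next.

arm_command:
  steps:
    - [[0, 0.005, 0], [0, 0, 0], 0]
    - [[0, 0.009, 0], [0, 0, 0], 0]
    - [[0, 0.011, 0], [0, 0, 0], 0]
    - [[0, 0.012, 0], [0, 0, 0], 0]
    - [[0, 0.012, 0], [0, 0, 0], 0]

```text
t: 15.7
tool_pos: [0.5173, -0.0266, 0.0834]
tool_rot: [-1.33, 1.002, -0.997]
contact_force: [0.1, 0.5, 0.2]
opening: -0.0001
```

arm_command:
  steps:
    - [[0, 0.001, 0], [0, 0, 0], 0]
    - [[0, 0.002, 0], [0, 0, 0], 0]
    - [[0, 0.003, 0], [0, 0, 0], 0]
    - [[0, 0.003, 0], [0, 0, 0], 0]

```text
t: 16.1
tool_pos: [0.5172, -0.0266, 0.0803]
tool_rot: [-1.33, 1.002, -0.997]
contact_force: [0.1, -0.2, -0.5]
opening: -0.0002
```

arm_command:
  steps:
    - [[0, 0.001, 0], [0, 0, 0], 0]
    - [[0, 0.002, 0], [0, 0, 0], 0]
    - [[0, 0.002, 0], [0, 0, 0], 0]

```text
t: 16.4
tool_pos: [0.5171, -0.0266, 0.0781]
tool_rot: [-1.33, 1.003, -0.997]
contact_force: [0.4, -0.4, 0.2]
opening: 0.0
```

arm_command:
  steps:
    - [[0, 0.001, 0], [0, 0, 0], 0]
    - [[0, 0.002, 0], [0, 0, 0], 0]
    - [[0, 0.002, 0], [0, 0, 0], 0]

```text
t: 16.7
tool_pos: [0.5183, -0.0264, 0.0775]
tool_rot: [-1.328, 1.001, -0.998]
contact_force: [-0.6, 1.4, 5.4]
opening: 0.0001
```

arm_command:
  steps:
    - [[0, 0.001, 0], [0, 0, 0], 0]
    - [[0, 0.002, 0], [0, 0, 0], 0]
    - [[0, 0.002, 0], [0, 0, 0], 0]

```text
t: 17.0
tool_pos: [0.52, -0.0259, 0.0774]
tool_rot: [-1.325, 0.999, -0.999]
contact_force: [-0.1, 3.0, 7.1]
opening: 0.0002
```

```bash
python3 go.py 7 -44 86
```

```text
t 17.0 pos [ 0.52   -0.0259  0.0774] sel mm [  9.32 -43.27  77.42] F [-0.13  2.96  7.11] open 0.0002
R [[0.277, 0.003, 0.961], [-0.961, 0.003, 0.277], [-0.002, -1.0, 0.004]]
shift tool [ 0.0007 -0.0086 -0.0023] turn [-0.21 -0.15 -0.14] q6 [-0.195 -0.05   1.985  0.004  1.204 -0.477]
```

arm_command:
  steps:
    - [[0, 0.001, -0.001], [-0.2, 0, 0], 0]
    - [[0, 0.0022, -0.002], [-0.2, 0, 0], 0]
    - [[0, 0.0022, -0.002], [-0.2, 0, 0], 0]

```text
t: 17.3
tool_pos: [0.5199, -0.026, 0.0773]
tool_rot: [-1.324, 0.998, -1.0]
contact_force: [1.5, 2.5, 7.0]
opening: -0.0005
```

```bash
python3 go.py 7 -44 86
```

```text
t 17.3 pos [ 0.5199 -0.026   0.0773] sel mm [  9.23 -43.28  77.3 ] F [1.46 2.52 7.01] open -0.0005
R [[0.277, 0.004, 0.961], [-0.961, 0.003, 0.277], [-0.002, -1.0, 0.005]]
shift tool [ 0.0007 -0.0087 -0.0022] turn [-0.26 -0.15 -0.13] q6 [-0.195 -0.05   1.986  0.004  1.203 -0.478]
```

arm_command:
  steps:
    - [[0, 0.002, -0.002], [-0.2, 0, 0], 0]
    - [[0, 0.003, -0.003], [-0.3, 0, 0], 0]
    - [[0, 0.0033, -0.003], [-0.3, 0, 0], 0]
    - [[0, 0.0033, -0.003], [-0.3, 0, 0], 0]

```text
t: 17.7
tool_pos: [0.519, -0.0262, 0.0763]
tool_rot: [-1.325, 0.999, -1.0]
contact_force: [0.4, 2.8, 8.6]
opening: -0.0
```

```bash
python3 go.py 7 -44 86
```

```text
t 17.7 pos [ 0.519  -0.0262  0.0763] sel mm [  8.28 -43.26  76.34] F [0.4  2.8  8.62] open -0.0
R [[0.277, 0.003, 0.961], [-0.961, 0.003, 0.277], [-0.002, -1.0, 0.004]]
shift tool [ 0.0007 -0.0097 -0.0012] turn [-0.21 -0.16 -0.13] q6 [-0.196 -0.05   1.988  0.004  1.202 -0.478]
```

arm_command:
  steps:
    - [[0, 0.002, -0.002], [0, 0, 0], 0]
    - [[0, 0.002, -0.005], [0, 0, 0], 0]
    - [[0, 0.002, -0.008], [0, 0, 0], 0]
    - [[0, 0.002, -0.009], [0, 0, 0], 0]
    - [[0, 0.002, -0.009], [0, 0, 0], 0]

```text
t: 18.2
tool_pos: [0.5119, -0.0283, 0.0766]
tool_rot: [-1.321, 0.997, -1.001]
contact_force: [-1.9, 3.3, 8.3]
opening: -0.0001
```

```bash
python3 go.py 7 -44 86
```

```text
t 18.2 pos [ 0.5119 -0.0283  0.0766] sel mm [  0.96 -43.25  76.57] F [-1.86  3.35  8.25] open -0.0001
R [[0.277, 0.007, 0.961], [-0.961, 0.004, 0.277], [-0.002, -1.0, 0.008]]
shift tool [ 0.0007 -0.0094  0.0061] turn [-0.43 -0.17 -0.13] q6 [-0.203 -0.07   2.006  0.006  1.2   -0.486]
```

Rolled −7.3 mm. I'll lift and look.

arm_command:
  steps:
    - [[0, -0.003, 0], [0, 0, 0], 0]
    - [[0, -0.007, 0], [0, 0, 0], 0]
    - [[0, -0.011, 0.002], [-0.4, 0, 0], 0]
    - [[0, -0.011, 0.007], [-0.4, 0, 0], 0]
    - [[0, -0.011, 0.007], [-0.4, 0, 0], 0]

```text
t: 18.7
tool_pos: [0.5191, -0.0263, 0.0875]
tool_rot: [-1.327, 1.001, -0.998]
contact_force: [-0.6, -0.3, 0.2]
opening: -0.0003
```

```bash
python3 look.py k6.png; python3 go.py 7 -44 75.2
```

```text
18.7 [ 0.5191 -0.0263  0.0875] [-0.6 -0.3  0.2]
t 18.9 pos [ 0.5183 -0.0263  0.0871] sel mm [  7.57 -43.15  87.12] F [ 0.48 -0.01  0.32] open 0.0001
R [[0.277, -0.001, 0.961], [-0.961, 0.003, 0.277], [-0.003, -1.0, -0.0]]
shift tool [ 0.0009  0.0119 -0.0006] turn [ 0.02 -0.17 -0.16] q6 [-0.195 -0.064  1.981  0.002  1.226 -0.477]
```

View pics/k6.png

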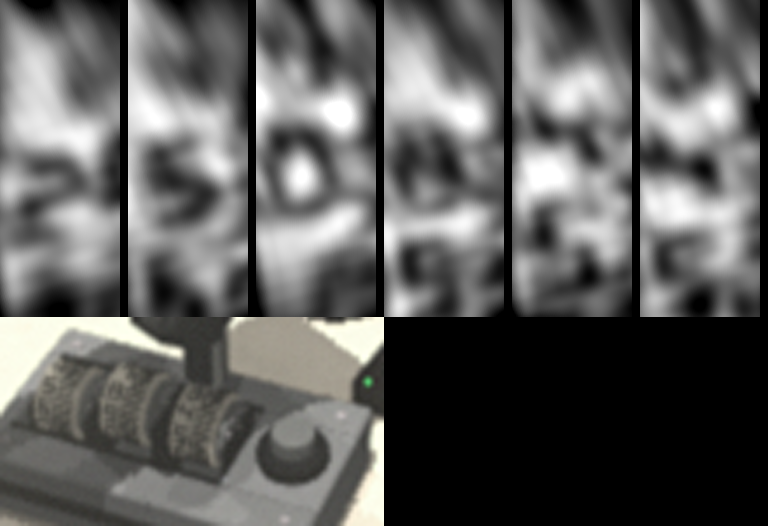

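The right wheel now has "4" in front, with the same pattern the left wheel showed at 3, so it is at 3. One more digit down.

arm_command:
  steps:
    - [[0.001, 0.005, -0.0005], [0, 0, 0], 0]
    - [[0.001, 0.007, -0.0005], [0, 0, 0], 0]
    - [[0.001, 0.009, -0.0005], [0, 0, 0], 0]
    - [[0.001, 0.0105, -0.0005], [0, 0, 0], 0]
    - [[0.001, 0.0105, -0.0005], [0, 0, 0], 0]

```text
t: 19.4
tool_pos: [0.5193, -0.0273, 0.078]
tool_rot: [-1.326, 1.0, -0.999]
contact_force: [1.0, 1.9, 7.2]
opening: -0.0001
```

```bash
python3 go.py 7 -44 75.2
```

```text
t 19.4 pos [ 0.5193 -0.0273  0.078 ] sel mm [  8.29 -44.42  78.01] F [1.03 1.95 7.18] open -0.0001
R [[0.277, 0.002, 0.961], [-0.961, 0.003, 0.277], [-0.002, -1.0, 0.002]]
shift tool [-0.0004  0.0028 -0.0013] turn [-0.14 -0.18 -0.13] q6 [-0.197 -0.051  1.985  0.003  1.206 -0.479]
```

arm_command:
  steps:
    - [[0, 0.002, 0], [0, 0, 0], 0]
    - [[0, 0.0035, 0], [0, 0, 0], 0]
    - [[0, 0.0035, 0], [0, 0, 0], 0]

```text
t: 19.7
tool_pos: [0.5211, -0.0269, 0.0764]
tool_rot: [-1.322, 0.998, -1.001]
contact_force: [0.9, 2.4, 8.0]
opening: -0.0002
```

```bash
python3 go.py 7 -44 75.2
```

```text
t 19.7 pos [ 0.5211 -0.0269  0.0764] sel mm [ 10.1  -44.53  76.41] F [0.9  2.38 7.99] open -0.0002
R [[0.277, 0.006, 0.961], [-0.961, 0.004, 0.277], [-0.002, -1.0, 0.006]]
shift tool [-0.0005  0.0012 -0.0031] turn [-0.37 -0.2  -0.12] q6 [-0.197 -0.047  1.985  0.005  1.199 -0.479]
```

arm_command:
  steps:
    - [[0, 0.0023, -0.004], [0, 0, 0], 0]
    - [[0, 0.0023, -0.009], [0, 0, 0], 0]
    - [[0, 0.0023, -0.014], [0, 0, 0], 0]
    - [[0, 0.0023, -0.016], [0, 0, 0], 0]
    - [[0, 0.0023, -0.016], [0, 0, 0], 0]

```text
t: 20.2
tool_pos: [0.5071, -0.031, 0.0761]
tool_rot: [-1.319, 0.996, -1.003]
contact_force: [-1.3, 1.9, 8.8]
opening: -0.0002
```

```bash
python3 go.py 7 -44 86
```

```text
t 20.2 pos [ 0.5071 -0.031   0.0761] sel mm [ -4.47 -44.53  76.1 ] F [-1.26  1.94  8.84] open -0.0002
R [[0.276, 0.009, 0.961], [-0.961, 0.005, 0.276], [-0.002, -1.0, 0.01]]
shift tool [-0.0006 -0.0098  0.0116] turn [-0.57 -0.21 -0.12] q6 [-0.211 -0.083  2.019  0.007  1.198 -0.494]
```

arm_command:
  steps:
    - [[0, -0.003, 0], [0, 0, 0], 0]
    - [[0, -0.007, 0], [0, 0, 0], 0]
    - [[0, -0.02, 0.001], [-0.6, -0.2, 0], 0]
    - [[0.03, -0.025, 0.003], [-0.6, -0.2, 0], 0]
    - [[0.0535, -0.025, 0.005], [-0.6, -0.2, 0], 0]

```text
t: 20.7
tool_pos: [0.5271, -0.0819, 0.1017]
tool_rot: [-1.329, 0.997, -0.997]
contact_force: [-0.2, -0.5, -0.1]
opening: 0.0
```

```bash
python3 look.py k7.png; python3 go.py 0 -98 84; python3 - <<'E'
from h import *
p=ctrl.get_image("top");save(p,"t7.png",(150,280,170,370),4)
E
```

```text
20.7 [ 0.5271 -0.0819  0.1017] [-0.2 -0.5 -0.1]
t 20.9 pos [ 0.5258 -0.0811  0.1003] sel mm [ -0.48 -97.88 100.28] F [-0.15 -0.48 -0.29] open 0.0001
R [[0.279, -0.003, 0.96], [-0.96, 0.003, 0.279], [-0.003, -1.0, -0.002]]
shift tool [0.0002 0.0163 0.0005] turn [ 0.1  -0.07 -0.19] q6 [-0.294 -0.048  1.941  0.002  1.251 -0.577]
```

View pics/k7.png

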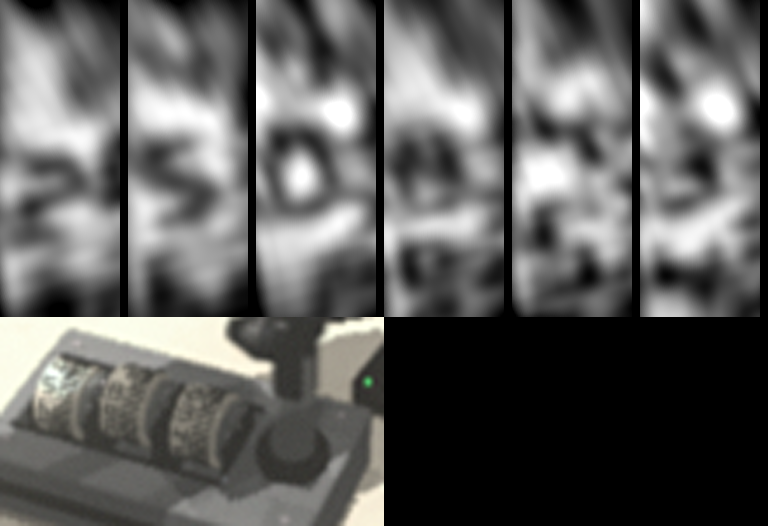

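View pics/t7.png

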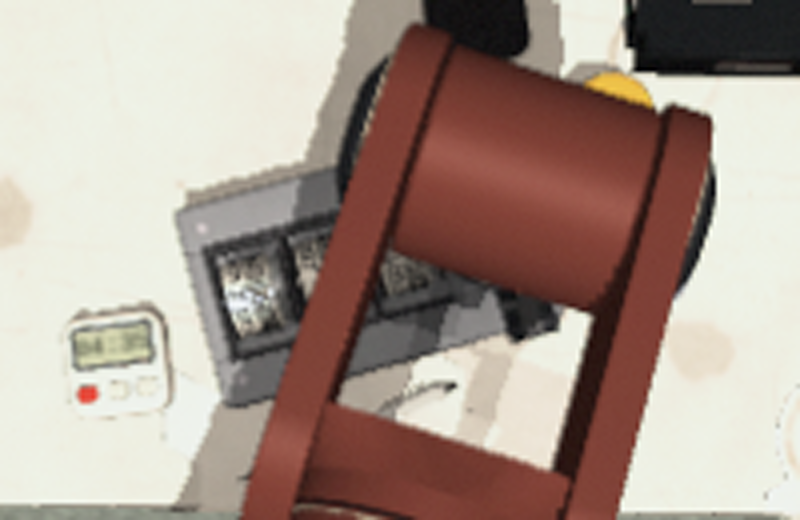

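Left (5 in front), middle (8 in front) and right (3 in front) all agree with 4-7-2. Because the key press can't be undone, I'll first back off for an unshaded look.

arm_command:
  steps:
    - [[-0.02, -0.045, 0], [0, 0, 0], 0]
    - [[-0.06, -0.07, -0.01], [0, 0, 0], 0]
    - [[-0.105, -0.08, -0.02], [0, 0, 0], 0]
    - [[-0.15, -0.08, -0.03], [0, 0, 0], 0]
    - [[-0.195, -0.08, -0.04], [0, 0, 0], 0]

```text
t: 21.45
tool_pos: [0.4314, 0.0971, 0.1811]
tool_rot: [-1.329, 1.001, -0.995]
contact_force: [0.6, 0.4, -0.1]
opening: 0.0001
```

arm_command:
  steps:
    - [[-0.045, 0, -0.02], [0, 0, 0], 0]
    - [[-0.09, 0, -0.04], [0, 0, 0], 0]
    - [[-0.135, 0, -0.06], [0, 0, 0], 0]
    - [[-0.18, 0, -0.08], [0, 0, 0], 0]
    - [[-0.225, 0, -0.1], [0, 0, 0], 0]

```text
t: 21.95
tool_pos: [0.2699, 0.2864, 0.1816]
tool_rot: [-1.328, 1.0, -0.994]
contact_force: [1.4, 0.5, -1.2]
opening: 0.0003
```

arm_command:
  steps:
    - [[-0.04, 0, -0.02], [0, 0, 0], 0]
    - [[-0.08, 0, -0.04], [0, 0, 0], 0]
    - [[-0.08, 0, -0.04], [0, 0, 0], 0]

```text
t: 22.25
tool_pos: [0.2043, 0.3545, 0.1814]
tool_rot: [-1.333, 0.994, -0.985]
contact_force: [-0.1, -1.0, -1.0]
opening: -0.0001
```

```bash
cp avg.pkl avg0.pkl; sed -i 's/range(10)/range(6)/; s/_avg.png/_avg2.png/' fit.py; python3 fit.py; python3 - <<'E'
from unw2 import *
for n,A in(("scene",(15,-75)),("top",(55,-60))):
    r=[]
    for yc,h in((44,-4),(0,6),(-44,5)):
        u=norm(strip(n,yc,h,A=A));u=cv2.resize(u,(150,int(150/14.5*22*np.radians(A[0]-A[1]))))
        r+=[np.clip(128+60*u,0,255),np.zeros((u.shape[0],8))]
    cv2.imwrite(f"pics/fin_{n}.png",np.hstack(r).astype(np.uint8))
E
(sed -e 's/(-6,-4,-2)/(-4,)/;s/(2,4,6)/(6,)/;s/(-1,1,3,5)/(5,)/' tm.py > tm2.py; python3 tm2.py)
```

```text
22.85
L
4.3 0.589 (-4, (8, 7, 7.5), [0.62, 0.56])
4.1 0.578 (-4, (8, 7, 7.5), [0.63, 0.53])
4.0 0.575 (-4, (8, 7, 7.5), [0.62, 0.53])
3.9 0.566 (-4, (8, 7, 7.5), [0.63, 0.5])
7.0 0.563 (-4, (8, 5, 7.5), [0.59, 0.54])
4.2 0.561 (-4, (10, 7, 7.5), [0.62, 0.51])
7.2 0.561 (-4, (8, 5, 7.5), [0.58, 0.54])
3.2 0.54 (-4, (8, 7, 7.5), [0.62, 0.46])
5.3 0.537 (-4, (8, 7, 7.5), [0.59, 0.49])
7.1 0.535 (-4, (8, 5, 7.5), [0.55, 0.52])
3.0 0.534 (-4, (8, 7, 7.5), [0.62, 0.45])
5.1 0.532 (-4, (8, 7, 7.5), [0.57, 0.49])
M
7.3 0.684 (6, (10, 7, 6), [0.78, 0.58])
7.0 0.67 (6, (10, 7, 6), [0.77, 0.57])
7.1 0.661 (6, (10, 7, 6), [0.78, 0.54])
7.2 0.658 (6, (8, 7, 6), [0.79, 0.53])
7.4 0.637 (6, (8, 7, 6), [0.76, 0.51])
6.9 0.595 (6, (10, 7, 6), [0.72, 0.47])
4.3 0.562 (6, (8, 7, 6), [0.75, 0.37])
5.2 0.56 (6, (8, 7, 6), [0.75, 0.37])
4.0 0.558 (6, (8, 7, 6), [0.76, 0.36])
4.2 0.557 (6, (8, 7, 6), [0.74, 0.38])
5.0 0.556 (6, (8, 7, 6), [0.77, 0.34])
5.3 0.554 (6, (8, 7, 6), [0.76, 0.34])
R
2.2 0.615 (5, (10, 7, 7.5), [0.68, 0.55])
2.0 0.59 (5, (8, 7, 6), [0.67, 0.51])
7.2 0.569 (5, (10, 7, 7.5), [0.65, 0.49])
2.1 0.558 (5, (8, 7, 7.5), [0.64, 0.48])
8.2 0.556 (5, (10, 7, 7.5), [0.61, 0.5])
7.1 0.555 (5, (8, 7, 7.5), [0.62, 0.49])
4.2 0.55 (5, (8, 5, 6), [0.64, 0.46])
8.3 0.541 (5, (8, 5, 6), [0.61, 0.47])
8.1 0.541 (5, (8, 5, 6), [0.62, 0.47])
2.3 0.539 (5, (8, 7, 6), [0.58, 0.5])
7.0 0.534 (5, (10, 7, 7.5), [0.61, 0.46])
6.2 0.525 (5, (8, 5, 6), [0.66, 0.39])
```

View pics/fin_scene.png

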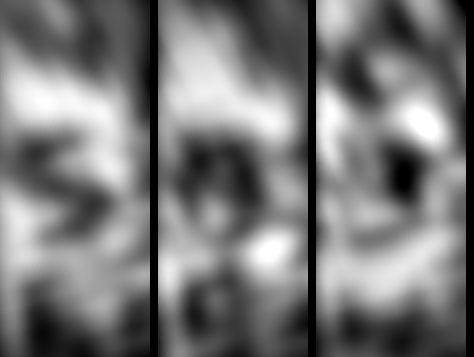

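View pics/fin_top.png

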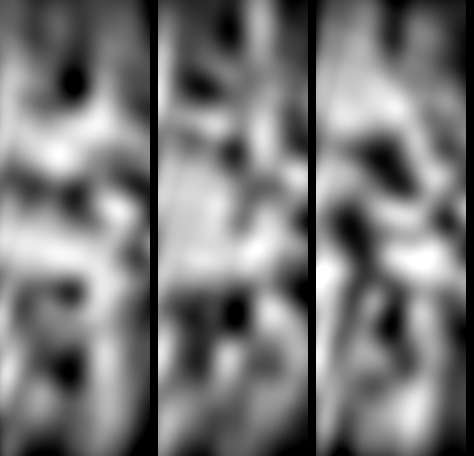

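View pics/scene_avg2.png

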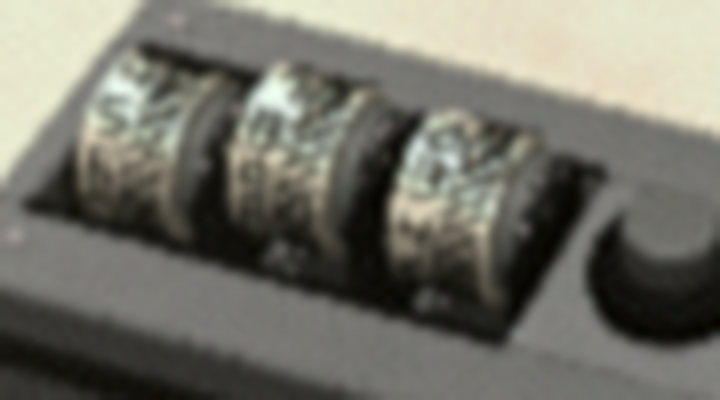

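All three template matches peak at 4, 7 and 2. The averaged picture shows front-face digits 5/6, 8/9 and 3/4, which agrees. Now to the key.

```bash
python3 go.py 0 -98 100
```

```text
t 22.85 pos [0.2095 0.3516 0.182 ] sel mm [-183.    406.1   181.96] F [-0.02 -0.14  0.13] open 0.0001
R [[0.279, -0.002, 0.96], [-0.96, 0.004, 0.279], [-0.004, -1.0, -0.001]]
shift tool [0.5043 0.0797 0.1834] turn [ 0.04 -0.05 -0.24] q6 [ 0.848 -0.477  2.146  0.004  1.47   0.565]
```

arm_command:
  steps:
    - [[0.047, 0, 0.0167], [0, 0, 0], 0]
    - [[0.094, 0, 0.0333], [0, 0, 0], 0]
    - [[0.141, 0, 0.05], [0, 0, 0], 0]
    - [[0.188, 0, 0.067], [0, 0, 0], 0]
    - [[0.235, 0, 0.085], [0, 0, 0], 0]

```text
t: 23.35
tool_pos: [0.3575, 0.1482, 0.1813]
tool_rot: [-1.326, 1.0, -0.996]
contact_force: [1.9, 0.5, 0.1]
opening: 0.0
```

```bash
python3 go.py 0 -98 100
```

```text
t 23.35 pos [0.3575 0.1482 0.1813] sel mm [-97.96 169.35 181.33] F [1.88 0.52 0.15] open 0.0
R [[0.279, -0.0, 0.96], [-0.96, 0.004, 0.279], [-0.004, -1.0, 0.001]]
shift tool [0.2676 0.0803 0.0982] turn [-0.07 -0.07 -0.24] q6 [ 0.197 -0.547  2.193  0.004  1.494 -0.086]
```

arm_command:
  steps:
    - [[0.046, 0, 0.018], [0, 0, 0], 0]
    - [[0.092, 0, 0.036], [0, 0, 0], 0]
    - [[0.138, 0.005, 0.054], [0, 0, 0], 0]
    - [[0.184, 0.015, 0.072], [0, 0, 0], 0]
    - [[0.225, 0.03, 0.09], [0, 0, 0], 0]

```text
t: 23.85
tool_pos: [0.5085, -0.0455, 0.1513]
tool_rot: [-1.324, 0.999, -0.999]
contact_force: [1.3, 0.2, 1.0]
opening: 0.0001
```

```bash
python3 go.py 0 -98 84
```

```text
t 23.85 pos [ 0.5085 -0.0455  0.1513] sel mm [ -7.15 -58.83 151.29] F [1.28 0.19 1.04] open 0.0001
R [[0.277, 0.003, 0.961], [-0.961, 0.004, 0.277], [-0.003, -1.0, 0.004]]
shift tool [0.0393 0.0672 0.007 ] turn [-0.21 -0.17 -0.16] q6 [-0.237 -0.163  1.957  0.004  1.346 -0.519]
```

arm_command:
  steps:
    - [[0.025, 0.015, 0.005], [-0.2, -0.2, -0.1], 0]
    - [[0.0385, 0.035, 0.006], [-0.2, -0.2, -0.1], 0]
    - [[0.0385, 0.06, 0.006], [-0.2, -0.2, -0.1], 0]
    - [[0.0385, 0.067, 0.006], [-0.2, -0.2, -0.1], 0]
    - [[0.0385, 0.067, 0.006], [-0.2, -0.2, -0.1], 0]

```text
t: 24.35
tool_pos: [0.5239, -0.0803, 0.0827]
tool_rot: [-1.331, 1.001, -0.994]
contact_force: [0.9, 0.1, -0.1]
opening: -0.0005
```

```bash
python3 go.py 0 -98 74
```

```text
t 24.35 pos [ 0.5239 -0.0803  0.0827] sel mm [ -2.15 -96.6   82.69] F [ 0.85  0.14 -0.12] open -0.0005
R [[0.28, -0.003, 0.96], [-0.96, 0.002, 0.28], [-0.003, -1.0, -0.003]]
shift tool [0.0014 0.0087 0.0022] turn [ 0.15  0.01 -0.17] q6 [-2.930e-01 -3.000e-02  1.956e+00  1.000e-03  1.219e+00 -5.770e-01]
```

arm_command:
  steps:
    - [[0.001, 0.005, 0.001], [0, 0, 0], 0]
    - [[0.001, 0.008, 0.001], [0, 0, 0], 0]
    - [[0.001, 0.0105, 0.001], [0, 0, 0], 0]
    - [[0.001, 0.0125, 0.001], [0, 0, 0], 0]
    - [[0.001, 0.0125, 0.001], [0, 0, 0], 0]

```text
t: 24.85
tool_pos: [0.5257, -0.0809, 0.0711]
tool_rot: [-1.33, 1.0, -0.995]
contact_force: [-0.1, 0.7, 3.8]
opening: -0.0002
```

arm_command:
  steps:
    - [[0, 0.002, 0], [0, 0, 0], 0]
    - [[0, 0.0035, 0], [0, 0, 0], 0]
    - [[0, 0.0048, 0], [0, 0, 0], 0]
    - [[0, 0.0048, 0], [0, 0, 0], 0]

```text
t: 25.25
tool_pos: [0.5258, -0.0809, 0.0669]
tool_rot: [-1.33, 1.0, -0.995]
contact_force: [-3.1, 0.4, 7.6]
opening: 0.0
```

arm_command:
  steps:
    - [[0, -0.004, 0], [0, 0, 0], 0]
    - [[0, -0.01, 0], [0, 0, 0], 0]
    - [[0, -0.025, 0], [0, 0, 0], 0]
    - [[-0.01, -0.06, 0], [0, 0, 0], 0]
    - [[-0.045, -0.09, -0.01], [0, 0, 0], 0]

```text
t: 25.75
tool_pos: [0.5048, -0.0419, 0.1591]
tool_rot: [-1.329, 1.0, -0.999]
contact_force: [-0.1, 1.2, 0.5]
opening: 0.0001
```

arm_command:
  steps:
    - [[-0.045, 0, -0.018], [0, 0, 0], 0]
    - [[-0.09, 0, -0.036], [0, 0, 0], 0]
    - [[-0.135, 0, -0.054], [0, 0, 0], 0]
    - [[-0.18, 0, -0.072], [0, 0, 0], 0]
    - [[-0.225, 0, -0.09], [0, 0, 0], 0]

```text
t: 26.25
tool_pos: [0.3546, 0.1504, 0.16]
tool_rot: [-1.327, 1.0, -1.0]
contact_force: [0.5, 1.4, -0.2]
opening: -0.0004
```

arm_command:
  steps:
    - [[-0.04, 0, -0.02], [0, 0, 0], 0]
    - [[-0.08, 0, -0.04], [0, 0, 0], 0]
    - [[-0.08, 0, -0.04], [0, 0, 0], 0]

```text
t: 26.55
tool_pos: [0.2911, 0.2191, 0.1604]
tool_rot: [-1.328, 0.994, -0.993]
contact_force: [0.3, -1.1, 0.5]
opening: 0.0002
```

```bash
cp avg.pkl avg1.pkl; sed -i 's/_avg2/_avg3/' fit.py; python3 fit.py; python3 - <<'E'
import pickle,numpy as np,cv2
A=pickle.load(open("avg1.pkl","rb"));B=pickle.load(open("avg.pkl","rb"));Z=pickle.load(open("avg0.pkl","rb"))
for n,c in(("scene",(175,225,200,310)),("top",(185,250,215,310))):
    d=lambda P,Q:np.abs(P[n]["avg"]-Q[n]["avg"])[c[0]:c[1],c[2]:c[3]].mean()
    print(n,d(A,B),d(Z,B))
cv2.imwrite("pics/end.png",np.vstack([B[n]["avg"][140:280,150:370,::-1] for n in("scene","top")]).clip(0,255).astype(np.uint8).repeat(2,0).repeat(2,1))
E
```

```text
27.15
scene 1.1623939393939393 3.5690525252525256
top 4.726252811515969 6.870135852451642
```

View pics/scene_avg3.png

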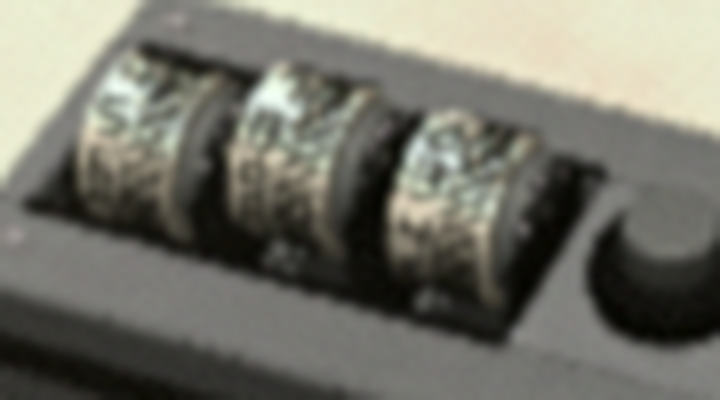

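View pics/end.png

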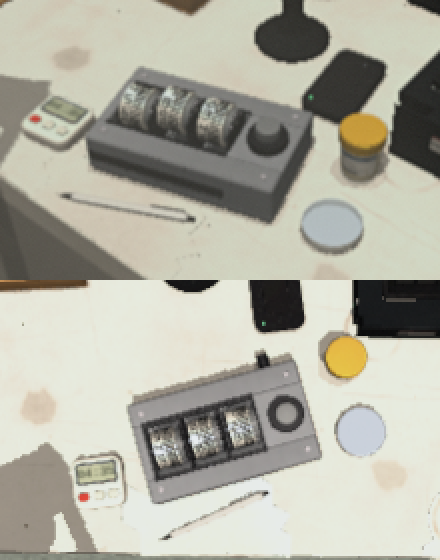

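The picture is unchanged from before the press. The key is up again, the digits still read 4-7-2, and the timer, dish, cup and pen are where they were. Handing in.

```bash
python3 -c "
from station import ctrl
print(ctrl.finish_job())"
```

```text
the job is handed in; nothing more can be done
None
```

The selector was set to 4-7-2, the load key was pressed once and let go after that, and the job was handed in at about 27 s.

- **Wheels:** I rolled the left wheel from 1 to 4 and the middle from 9 to 7. The right stood stuck between 3 and 4, and I brought it down to 2. The highest force I read while pressing was about 9.5 N.
- **Key:** I pressed it about 7 mm (7.6 N), lifted straight off, and it came back up.
- **Code check before the key press:** The digits on the front faces were 5, 8 and 3, one above each set digit as they should be. Template matching on both cameras picked 4, 7 and 2 as the best fit. It is a coarse match, though: the left wheel had a close second guess of 7. I settled that one by watching it step one digit at a time.
- **Final check:** After the press, the scene-camera picture matched the one from before it. By eye, the timer, dish, cup and pen looked unmoved in both cameras.

No check failed. The top-camera picture differed more from before the press than the scene-camera one did. I didn't trace why, but it may be the arm's shadow, as the arm stood in a different place.

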